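Box up the finished jewellery

TASK

Put the four finished gold pieces into their open presentation boxes, each resting level in the middle of its velvet pad: the signet ring over the post of the small square box, the round locket in the round box, the bar brooch in the oblong box with its length along the hinge, and the oval bangle around the pillow of the large square box, also with its length along the hinge. Set each piece down gently, do not drop it, and leave the two glass gem jars standing where they are.

Things in the scene. Friction and masses are not known exactly. Their poses are not given: they have to be found in the camera images.
- ring: Gold signet ring lying flat on its side: a round band 28 mm outside, 22 mm inside, 7 mm high, with a flat signet plate 15 mm wide on its +x side, which reaches 16.5 mm from the centre. Its origin is the centre of the band, level with its underside. Take it across y (28 mm). About 18 g. z up. Loose.
- locket: Round gold locket, a disc 36 mm across and 9 mm high with a low domed face and a small loop that reaches 6 mm past the edge at +y. Take it across x (36 mm). About 30 g. Origin: centre of its underside; z up, lying flat. Loose. 
- brooch: Gold bar brooch: a slim bar 69 mm long along x, 8 mm wide, 7 mm high, with a round end at each tip and a wider middle 18 mm long, 14 mm wide and 8 mm high with a small amber stone. Take it across the middle along y (14 mm). About 22 g. Origin: centre of its underside; z up, lying flat. Loose. 
- bangle: Oval gold bangle, one rigid closed loop of flat band (wall 4 mm thick), standing on its edge like a low oval ring wall 18 mm high; outside 70 mm along x and 60 mm along y, inside 62 mm by 52 mm. Take it across its narrow outside along y (60 mm). About 55 g. Origin: middle of the opening, level with its underside. z up. Loose.
- ring_box: Small square box of dark red wood, 64 by 64 mm, with a slim cream ring post in the middle of the pad, 10.5 mm high, 10 mm thick at the foot, tapering. Fixed. Origin: centre of its underside; x points to the hinge, y along it. Flat velvet pad level with the rim, top 34 mm above the origin. Lid hinged on the +x edge, open, leaning 45 degrees back, tip 79 mm high.
- locket_box: Round box of dark red wood, 84 mm across, with a plain flat pad and a round lid. Fixed. Origin: centre of its underside; x points to the hinge, y along it. Flat velvet pad level with the rim, top 34 mm above the origin. Lid hinged on the +x edge, open, leaning 45 degrees back, tip 93 mm high.
- brooch_box: Oblong box of dark red wood, 110 mm along y by 78 mm along x, with a plain flat pad. Fixed. Origin: centre of its underside; x points to the hinge, y along it. Flat velvet pad level with the rim, top 34 mm above the origin. Lid hinged on the +x edge, open, leaning 45 degrees back, tip 89 mm high.
- bangle_box: Large square box of dark red wood, 106 by 106 mm, with a cream pillow in the middle of its pad, 44 mm along y by 34 mm along x, standing 8 mm above the pad. Fixed. Origin: centre of its underside; x points to the hinge, y along it. Flat velvet pad level with the rim, top 34 mm above the origin. Lid hinged on the +x edge, open, leaning 45 degrees back, tip 108 mm high.
- jar_left: Small glass gem jar with red stones and a black lid, 31 mm across, 28 mm high, 60 g, standing on the bench on the robot's left. Loose. Origin: centre of its underside. To be left alone.
- jar_right: The same jar with green stones, on the robot's right. Loose. Origin: centre of its underside. To be left alone.

How it is judged (in metres and radians):
At the end, for the whole second after the job is handed in: Each piece rests level (7 degrees) on the pad of its own box, released and at rest, its centre within 12 mm of the middle: ring around the post, bangle around the pillow; brooch and bangle within 17 degrees of the hinge line (horizontal distance between ring and ring_box below 0.012 m and z of ring in the frame of ring_box between 0.031 and 0.0375 m and angle between each of ring, locket, brooch, bangle's own z axis and vertical below 0.12 rad and linear speed of each of ring, locket, brooch, bangle below 0.02 m/s and horizontal distance between locket and locket_box below 0.012 m and z of locket in the frame of locket_box between 0.031 and 0.0375 m and horizontal distance between brooch and brooch_box below 0.012 m and z of brooch in the frame of brooch_box between 0.031 and 0.0375 m and horizontal distance between bangle and bangle_box below 0.012 m and z of bangle in the frame of bangle_box between 0.031 and 0.0375 m and angle between the x axis of brooch and the y axis of brooch_box, either way round below 0.3 rad and angle between the x axis of bangle and the y axis of bangle_box, either way round below 0.3 rad); the robot touches nothing.
It fails at once if a gem jar is knocked over or pushed more than 25 mm (distance of any of jar_left, jar_right from where it was at the start of the episode above 0.025 m or angle between any of jar_left, jar_right's own z axis and vertical above 0.6 rad).
It fails at once if a piece is dropped (it falls faster than 0.6 m/s, about 20 mm of free fall) ((linear speed of ring above 0.6 m/s and contact force between the fingers and ring below 0.01 N) or (linear speed of locket above 0.6 m/s and contact force between the fingers and locket below 0.01 N) or (linear speed of brooch above 0.6 m/s and contact force between the fingers and brooch below 0.01 N) or (linear speed of bangle above 0.6 m/s and contact force between the fingers and bangle below 0.01 N)).
It also fails if it takes over 106 s, if anything falls off the work surface, if the arm or the gripper's body presses on something with over 40 N, if the wrist force passes 120 N, or if a joint passes its speed limit or range.

ROBOT

A 7-joint arm with a two-finger parallel gripper is mounted at the origin on the work surface. World frame = base frame: x ahead of the robot, y to its left, z up, the work surface at z = 0. Lengths are in mm, angles in rad, forces in N, time in s.
With the tool pointing down it reaches from about 425 to 925 mm from the base axis. Payload 6.8 kg.
Tool frame: the origin (TCP) lies between the finger pads; the fingertips stand 11 mm ahead of it and the grasp point (between the pads) lies 8 mm behind it (finger_overhang is the distance from the TCP to the fingertips, in mm); z points along the fingers, y is the direction in which the jaws open and shut (so a half turn about z gives the same grasp; the last joint's range is limited). The gripper opens to 85 mm and grips with 20 to 120 N. Pads are 22 mm wide; open, the fingers measure 114 mm over their backs; the gripper's body (76 mm by 85 mm) begins 54 mm behind the grasp point. The pads swing forward as they close: fully open they stand 13 mm farther back than shut.
Start: joints at [1.173, 0.477, 0.022, 1.555, -0.011, 1.109, -0.083], TCP at [192.897, -646.868, 242.308] pointing down, gripper open.
Joint ranges: [-2.96, 2.96], [-0.34, 2.1], [-1.41, 1.46], [0.24, 2.44], [-1.37, 4.51], [0.17, 1.92], [-2.96, 2.96]. Speed limits (rad/s): [2.39, 2.39, 3.14, 3.14, 3.14, 3.14, 3.14].

INTERFACE

Orientations are given as a rotation vector (axis times angle).
In Python, from station import sense, grab_frame, calibration, finish_job, finger_overhang gives the robot as it stands.
- The arm moves only by the tool drive_tool, never from a script. Its argument "commands" is a list that holds one entry, the list of rows, each a list of 7 numbers: the shift along the tool's x, y, z in m, then the turn, a rotation vector about the tool's x, y, z in degrees, then the gripper's target within -1 to 1 (fully open at 1, half-way at 0, shut at -1). In form: [[[tx, ty, tz, ax, ay, az, claw], ...]]. A call has 1 to 20 rows; each row shifts and turns the pose as measured when the row begins, along the tool's axes as they then stand; what a row does not reach is not made up. A row lasts 1/12 s, in which the tool goes at most 41.7 mm and 7.16 degrees, less where a joint would pass 70% of its speed; a pose out of reach is approached as far as the arm can. A call with a gripper value outside its range is refused whole. The fingers move at their own pace and stop on an object; the grip force is fixed at half the most. Time passes only in rows, so rows that do not move let the fingers close. It gives the time, the measured TCP pose, the force and the opening at its end, in the units of the state.
- sense(): the state, without advancing time (a new reading comes with each control period).
- grab_frame(name): name is "scene" or "top" or "wrist"; returns (picture, depth): 384x512x3 uint8, red, green, blue; 384x512 float32, mm along the optical axis (not along the pixel's ray), 0 where there is no reading.
- calibration(name): a dict with "mtx" (3x3 intrinsics, pixels), "position" and "orientation" of the camera in the world. Camera axes: x right, y down, z forward; pixel columns grow to the right and rows downward; lengths in mm; the calibration is good to about 2 mm. A picture is of the moment at which its call begins: read the wrist's pose just before it. calibration takes no time and is no camera call; for the wrist camera it gives the pose at the moment of the call.
- finish_job(): hands the job in, once; it reports no verdict.
The state is a dict: "time": time; "q": joint angles; "qd": joint speeds; "joint_efforts": joint torques, N m; "tcp_pos": TCP position; "eef_rot": TCP orientation; "force": force on the tool from outside, world axes, zero at the start; "wrist_torque": the same for the moment, N m; "opening": finger opening in mm.
Only numpy, scipy, OpenCV 4.12 (cv2) and the standard library are available. Lean on these libraries where they do the work, as an engineer would, in place of code of your own. Each camera call takes 0.05 s, during which the arm holds its last target.

## Working session

There is one attempt and no reset: what is moved stays moved. The work goes in short steps, Python scripts to look and compute and a tool call to move; the robot and the scene stay as the last step left them, time stands still between calls to the robot, and variables do not carry over. Pictures are saved under pics/ and viewed, and the job is handed in when it is done.

Besides the shell and the picture viewer there is one more tool, called by a JSON object that holds its "method" and its "body". drive_tool: Moves the arm, as the interface text tells. Its arguments: {"type":"object","properties":{"commands":{"type":"array","items":{"type":"array","items":{"type":"array","items":{"type":"number"}}}}},"required":["commands"]}

```bash
ls; mkdir -p pics; python3 - <<'E'
from station import *
import cv2,numpy as np
print(sense())
for n in ["scene","top","wrist"]:
    p,d=grab_frame(n); cv2.imwrite(f"pics/{n}0.png",p[:,:,::-1]); np.savez(f"{n}0.npz",p=p,d=d)
    c=calibration(n); print(n,c)
print(finger_overhang)
E
```

```text
pics
{'time': 0.0, 'q': array([ 1.17291784,  0.47783753,  0.02233611,  1.55647531, -0.0115059 ,
        1.10931629, -0.08308261]), 'qd': array([ 1.41205804e-03, -6.51099517e-04,  3.24080155e-03,  7.72013292e-04,
        9.43324530e-05,  2.95822684e-04,  9.68711779e-04]), 'joint_efforts': array([-1.73282137e-04, -5.96441174e+01,  1.60821129e+00, -2.81191742e+01,
        1.24190966e-02,  9.27463872e-03, -2.79118893e-06]), 'tcp_pos': array([ 192.69421805, -646.29286416,  241.29047344]), 'eef_rot': array([-3.10682152e+00, -4.53384057e-01,  6.43953695e-04]), 'force': array([ 0.73402968,  0.30469761, -0.39722218]), 'wrist_torque': array([ 0.02053455, -0.02638571,  0.00777241]), 'opening': 85.56244394107573}
scene {'mtx': array([[372.02979712,   0.        , 252.79180203],
       [  0.        , 372.02979712, 193.65346974],
       [  0.        ,   0.        ,   1.        ]]), 'position': array([1064.34409548,  136.22391999,  695.99186872]), 'orientation': array([-1.60086301, -2.09970788,  0.73620836])}
top {'mtx': array([[384.37148607,   0.        , 248.28095412],
       [  0.        , 384.37148607, 189.90778247],
       [  0.        ,   0.        ,   1.        ]]), 'position': array([ 472.39130378,   -7.01225515, 1197.60900633]), 'orientation': array([-2.1977668 ,  2.15663752, -0.0740036 ])}
wrist {'mtx': array([[284.5967006 ,   0.        , 259.35096426],
       [  0.        , 284.5967006 , 190.40757758],
       [  0.        ,   0.        ,   1.        ]]), 'position': array([ 273.60139084, -623.09778817,  373.05709444]), 'orientation': array([ 2.29364452, -1.71105055, -0.2874225 ])}
11.0
```

View pics/scene0.png

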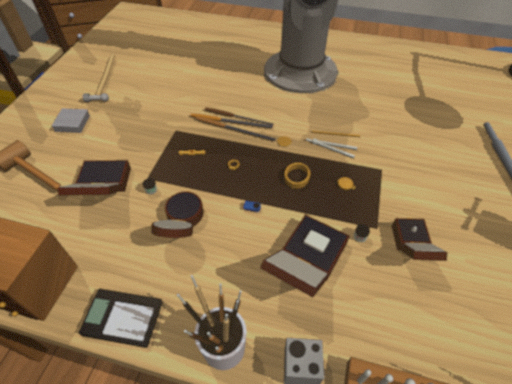

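View pics/top0.png

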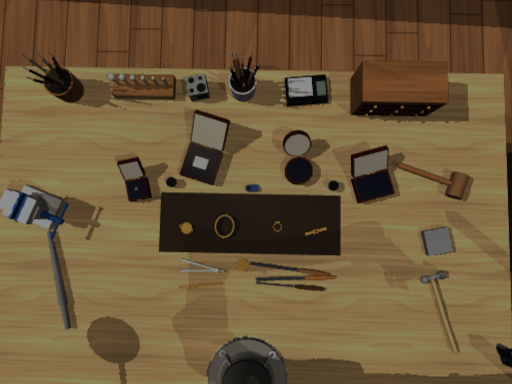

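View pics/wrist0.png

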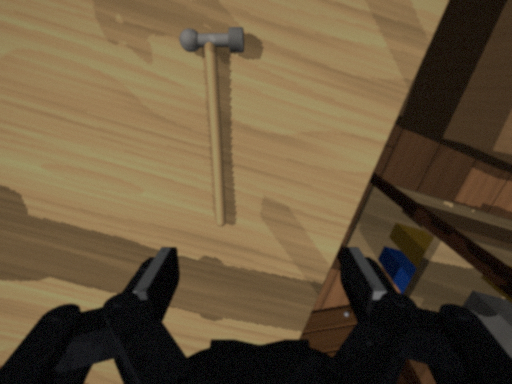

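The top view shows the mat with locket (186,228), bangle (225,226), ring (277,226) and brooch (315,232). Boxes are ring (135,180), bangle (205,155), locket (297,165) and brooch (373,178), and the jars are at (171,182) and (333,185). Next I'll get coarse positions.

```bash
cat > h.py <<'E'
from station import *
import cv2,numpy as np
from scipy.spatial.transform import Rotation as R
def ray(c,uv,z):
    uv=np.atleast_2d(np.array(uv,float)); K=c['mtx']
    d=np.c_[(uv[:,0]-K[0,2])/K[0,0],(uv[:,1]-K[1,2])/K[1,1],np.ones(len(uv))]
    d=d@R.from_rotvec(c['orientation']).as_matrix().T
    p=np.array(c['position']); s=(z-p[2])/d[:,2]
    return p+d*s[:,None]
def proj(c,P):
    P=np.atleast_2d(np.array(P,float)); q=(P-c['position'])@R.from_rotvec(c['orientation']).as_matrix()
    return np.c_[q[:,0]/q[:,2],q[:,1]/q[:,2]]@np.diag([c['mtx'][0,0],c['mtx'][1,1]])+c['mtx'][:2,2]
E
python3 - <<'E'
from h import *
for n in ["top","wrist"]:
    c=calibration(n); M=R.from_rotvec(c['orientation']).as_matrix(); print(n,M.round(3).tolist())
s=sense();print(R.from_rotvec(s['eef_rot']).as_matrix().round(3).tolist())
c=calibration("top")
for k,(u,v),z in [("locket",(186,228),5),("bangle",(225,226),10),("ring",(277,226),5),("brooch",(315,232),5),("rb",(136,187),34),("bb",(202,163),34),("lb",(299,171),34),("bb",(373,186),34),("jl",(171,182),28),("jr",(333,185),28),("mat",(160,195),0),("mat",(340,255),0)]:
    print(k,ray(c,(u,v),z).round(0))
p=np.load("top0.npz")['p'][110:270,110:410,::-1]
cv2.imwrite("pics/topz.png",cv2.resize(p,None,fx=2.6,fy=2.6,interpolation=cv2.INTER_CUBIC))
E
```

```text
top [[0.019, -0.997, 0.077], [-1.0, -0.018, 0.01], [-0.009, -0.077, -0.997]]
wrist [[0.285, -0.906, -0.313], [-0.959, -0.269, -0.093], [-0.0, 0.326, -0.945]]
[[0.958, 0.286, -0.0], [0.286, -0.958, 0.001], [-0.0, -0.001, -1.0]]
locket [[443. 196.   5.]]
bangle [[452.  75.  10.]]
ring [[455. -86.   5.]]
brooch [[ 439. -203.    5.]]
rb [[565. 347.  34.]]
bb [[642. 148.  34.]]
lb [[ 623. -148.   34.]]
bb [[ 582. -373.   34.]]
jl [[583. 242.  28.]]
jr [[ 583. -253.   28.]]
mat [[544. 281.   0.]]
mat [[ 370. -281.    0.]]
```

View pics/topz.png

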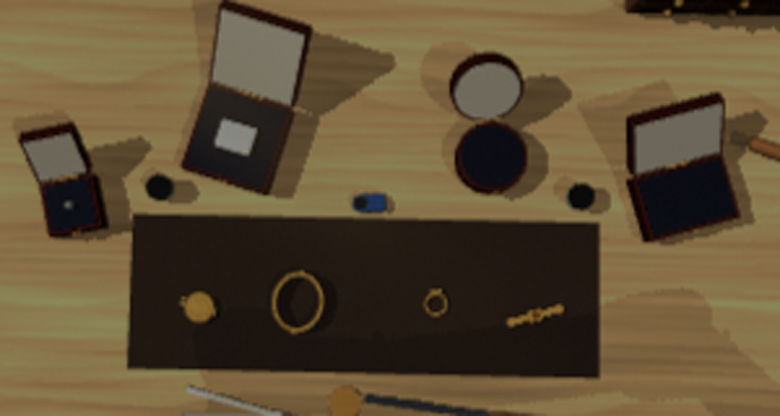

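{"method": "drive_tool", "body": {"commands": [[[0.026,-0.029,0,0,0,0,1],[0.026,-0.029,0,0,0,0,1],[0.026,-0.029,0,0,0,0,1],[0.026,-0.029,0,0,0,0,1],[0.026,-0.029,0,0,0,0,1],[0.026,-0.029,0,0,0,0,1],[0.026,-0.029,0,0,0,0,1],[0.026,-0.029,0,0,0,0,1],[0.026,-0.029,0,0,0,0,1],[0.026,-0.029,0,0,0,0,1],[0.026,-0.029,0,0,0,0,1],[0.026,-0.029,0,0,0,0,1],[0.026,-0.029,0,0,0,0,1],[0.026,-0.029,0,0,0,0,1],[0,0,0,0,0,5.5,1],[0,0,0,0,0,5.5,1],[0,0,0,0,0,5.5,1],[0,0,0,0,0,0,1]]]}}

```text
time: 1.65
tcp_pos: [432.2, -128.3, 236.6]
eef_rot: [-3.141, 0.015, 0.007]
force: [-0.3, -0.3, 0.1]
opening: 85.5
```

```bash
cat >> h.py <<'E'
def st():
    s=sense(); M=R.from_rotvec(s['eef_rot']).as_matrix()
    print("t%.2f"%s['time'],"tcp",s['tcp_pos'].round(1),"yaw %.1f"%np.degrees(np.arctan2(M[1,0],M[0,0])),"z",M[:,2].round(3),"F",s['force'].round(1),"open %.1f"%s['opening'],"q",s['q'].round(2)); return s,M
def look(name,tag):
    c=calibration(name); p,d=grab_frame(name); cv2.imwrite(f"pics/{tag}.png",p[:,:,::-1]); np.savez(f"{tag}.npz",p=p,d=d,K=c['mtx'],pos=c['position'],ori=c['orientation']); return c,p,d
def load(tag):
    z=np.load(f"{tag}.npz"); return dict(mtx=z['K'],position=z['pos'],orientation=z['ori']),z['p'],z['d']
E
python3 - <<'E'
from h import *
st(); look("wrist","w1")
E
```

```text
t1.65 tcp [ 432.2 -128.3  236.6] yaw -0.6 z [-0.004  0.001 -1.   ] F [-0.3 -0.3  0.1] open 85.5 q [ 0.44  0.13 -0.31  2.05  0.05  0.97 -1.48]
```

View pics/w1.png

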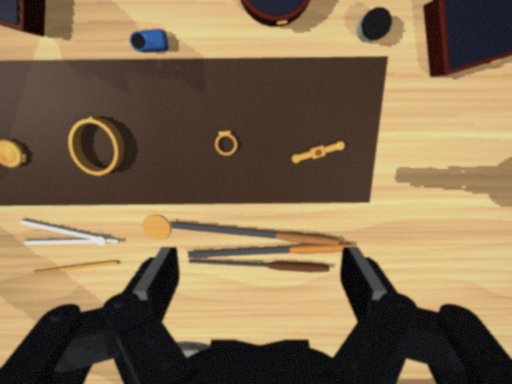

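```bash
cat > seg.py <<'E'
from h import *
import sys
def gold(p,mask_mat=True):
    hsv=cv2.cvtColor(p,cv2.COLOR_RGB2HSV)
    m=cv2.inRange(hsv,(12,90,90),(32,255,255))
    return m,hsv
def blobs(tag,roi,z,amin=60):
    c,p,d=load(tag); m,_=gold(p); k=np.zeros_like(m); u0,v0,u1,v1=roi; k[v0:v1,u0:u1]=m[v0:v1,u0:u1]
    n,l,s,ce=cv2.connectedComponentsWithStats(k)
    out=[]
    for i in range(1,n):
        if s[i,4]<amin: continue
        cn,_=cv2.findContours((l==i).astype(np.uint8),cv2.RETR_EXTERNAL,cv2.CHAIN_APPROX_NONE)
        W=ray(c,cn[0][:,0,:],z)[:,:2].astype(np.float32)
        r=cv2.minAreaRect(W); e=cv2.fitEllipse(W)
        ys,xs=np.nonzero(l==i); dd=d[ys,xs]
        print(ce[i].round(1),s[i,4],"rect c",np.round(r[0],1),"size",np.round(r[1],1),"ang %.1f"%r[2],"ell",np.round(e[0],1),np.round(e[1],1),"%.1f"%e[2])
        out.append((W,r,e))
    return out
E
python3 - <<'E'
from seg import *
c,p,d=load("w1")
def z_at(u,v):
    D=np.median(d[v-2:v+3,u-2:u+3]); K=c['mtx']; x=np.array([(u-K[0,2])/K[0,0],(v-K[1,2])/K[1,1],1])*D
    return (c['position']+R.from_rotvec(c['orientation']).as_matrix()@x).round(1)
for uv in [(180,100),(300,110),(340,180),(450,130),(480,20),(275,5),(376,22),(95,148),(15,155),(318,152)]: print(uv,z_at(*uv))
blobs("w1",(0,60,385,205),8)
E
```

```text
(180, 100) [ 5.076e+02 -3.200e+01  2.000e-01]
(300, 110) [ 4.941e+02 -1.802e+02  1.000e-01]
(340, 180) [ 4.024e+02 -2.375e+02  3.000e-01]
(450, 130) [ 4.676e+02 -3.721e+02  4.000e-01]
(480, 20) [ 583.4 -357.1   34.3]
(275, 5) [ 599.  -146.5   34.1]
(376, 22) [ 584.  -252.7   28.2]
(95, 148) [4.493e+02 8.470e+01 1.000e-01]
(15, 155) [443.  183.8   8.8]
(318, 152) [ 442.9 -203.7    9.8]
[55.1 60. ] 117 rect c [552.8 104.1] size [130.7   1.1] ang 89.4 ell [  535.1 -1562.8] [1.10000e+00 3.45321e+04] 179.4
[324.5 175.5] 1780 rect c [381.  -77.8] size [153.7 474.9] ang 19.3 ell [ 371.6 -288.1] [152.5 179.5] 41.5
[ 92.5 145.9] 1084 rect c [452.3  82.1] size [68.8 72.9] ang 40.7 ell [451.9  82.6] [65.  75.6] 78.7
[225.2 142.6] 331 rect c [455.1 -86.2] size [29.4 32.9] ang 89.4 ell [455.2 -86.1] [28.9 32.9] 89.5
[ 10.5 153.9] 595 rect c [443.2 187.5] size [30.9 38.6] ang 72.7 ell [443.9 189.9] [32.2 39.3] 71.2
[317.7 151.6] 556 rect c [ 442.7 -203.3] size [16.7 70.8] ang 18.3 ell [ 442.9 -203.5] [15.  76.1] 16.2
```

{"method": "drive_tool", "body": {"commands": [[[0.018,0.035,0,0,0,0,1],[0.018,0.035,0,0,0,0,1],[0.018,0.035,0,0,0,0,1],[0.018,0.035,0,0,0,0,1],[0,0,0,0,0,0,1]]]}}

```text
time: 2.12
tcp_pos: [505.4, -273.2, 235.7]
eef_rot: [3.141, 0.027, -0.008]
force: [-0.7, -0.3, 0.1]
opening: 85.4
```

```bash
python3 - <<'E'
from seg import *
st(); look("wrist","w2")
for W,r,e in blobs("w2",(60,100,385,300),8):
    if 60<r[1][1]<90 or 60<r[1][0]<90:
        pc=cv2.PCACompute(W,None)[1][0]; print(r[0],np.degrees(np.arctan2(pc[1],pc[0])))
E
```

```text
t2.12 tcp [ 505.4 -273.2  235.7] yaw 1.0 z [-0.005 -0.001 -1.   ] F [-0.7 -0.3  0.1] open 85.4 q [ 0.56  0.33 -0.21  1.79  0.08  1.03 -1.24]
[279.7 201.4] 27789 rect c [ 432.8 -246.3] size [292.8 429.9] ang 0.9 ell [ 438.6 -235.2] [285.4 479.5] 170.8
[118.8 193.9] 279 rect c [456.  -86.8] size [29.2 33.7] ang 82.4 ell [455.9 -86.8] [28.9 32.6] 84.8
[207.  204.3] 452 rect c [ 443.4 -203.9] size [16.5 70.4] ang 17.6 ell [ 443.3 -203.6] [14.6 76.2] 16.4
[ 97.8 268.5] 3448 rect c [330.3 -51.6] size [ 92.8 162.5] ang 0.8 ell [338.1 -37.7] [ 83.8 162.4] 26.1
(443.3716735839844, -203.90989685058594) 106.42802
```

View pics/w2.png

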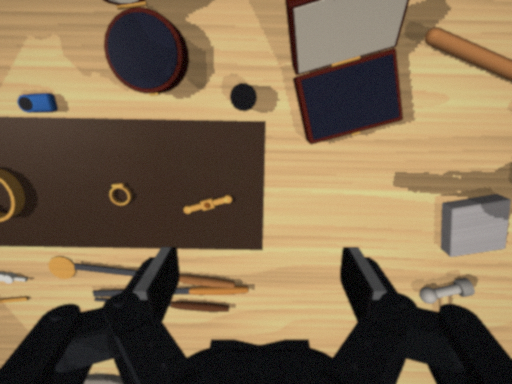

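```bash
cat >> seg.py <<'E'
def pads(tag,z=34,amin=500,roi=(0,0,512,240)):
    c,p,d=load(tag); q=p.astype(int); m=((q[...,2]>=q[...,0]-6)&(q.max(2)<75)).astype(np.uint8)
    m=cv2.morphologyEx(m,cv2.MORPH_OPEN,np.ones((3,3)))
    k=np.zeros_like(m); u0,v0,u1,v1=roi; k[v0:v1,u0:u1]=m[v0:v1,u0:u1]
    n,l,s,ce=cv2.connectedComponentsWithStats(k)
    for i in range(1,n):
        if s[i,4]<amin: continue
        cn,_=cv2.findContours((l==i).astype(np.uint8),cv2.RETR_EXTERNAL,cv2.CHAIN_APPROX_NONE)
        W=ray(c,cn[0][:,0,:],z)[:,:2].astype(np.float32); r=cv2.minAreaRect(W); e=cv2.fitEllipse(W)
        print("pad px",ce[i].round(),s[i,:4],"rect",np.round(r[0],1),np.round(r[1],1),"%.1f"%r[2],"ell",np.round(e[0],1),np.round(e[1],1))
E
python3 - <<'E'
from seg import *
pads("w2")
c,p,d=load("w2"); print(p[95,350],p[50,145],p[70,300],p[100,240])
E
```

```text
pad px [142.  50.] [108  13  69  75] rect [ 627.4 -148.3] [70.7 72.1] 0.9 ell [ 627.5 -148.5] [70.9 71.4]
pad px [351.  97.] [302  55  97  84] rect [ 583.7 -374.9] [66.5 98.4] 16.2 ell [ 583.8 -374.9] [ 75.5 117.8]
[27 29 43] [28 31 45] [157 147 132] [26 27 29]
```

{"method": "drive_tool", "body": {"commands": [[[-0.021,-0.023,0,0,0,0,0],[-0.021,-0.023,0,0,0,0,0],[-0.021,-0.023,0,0,0,0,0],[0,0,0.016,0,0,6.8,0],[0,0,0.016,0,0,6.8,0],[0,0,0.016,0,0,6.8,0],[0,0,0.016,0,0,6.8,0],[0,0,0.016,0,0,6.8,0],[0,0,0.016,0,0,6.8,0],[0,0,0.016,0,0,6.8,0],[0,0,0.016,0,0,6.8,0],[0,0,0.016,0,0,6.8,0],[0,0,0.016,0,0,6.8,0],[0,0,0.016,0,0,6.8,0],[0,0,0,0,0,0,0],[0,0,0,0,0,0,0]]]}}

```text
time: 3.5
tcp_pos: [426.4, -191.8, 53.2]
eef_rot: [2.492, -1.91, -0.016]
force: [0.6, -0.3, 0.2]
opening: 42.9
```

```bash
cat >> h.py <<'E'
def go(x,y,z=None,yaw=None):
    s,M=st(); d=np.array([x,y,s['tcp_pos'][2] if z is None else z])-s['tcp_pos']
    y0=np.degrees(np.arctan2(M[1,0],M[0,0])); print("tool shift mm",(M.T@d).round(1), "turn tool z", None if yaw is None else round(-((yaw-y0+180)%360-180),1),"tilt fix", np.degrees((R.from_matrix(M).inv()*R.from_euler('ZX',[y0 if yaw is None else yaw,180],degrees=True)).as_rotvec()).round(2))
E
python3 - <<'E'
from seg import *
go(443.1,-203.7,30,-73.6); look("wrist","w3")
E
```

```text
t3.50 tcp [ 426.4 -191.8   53.2] yaw -74.9 z [-0.01   0.005 -1.   ] F [ 0.6 -0.3  0.2] open 42.9 q [ 0.29  0.44 -0.    2.18 -0.    0.54 -2.59]
tool shift mm [ 16.  -13.2  22.9] turn tool z -1.3 tilt fix [ 0.46  0.41 -1.34]
```

View pics/w3.png

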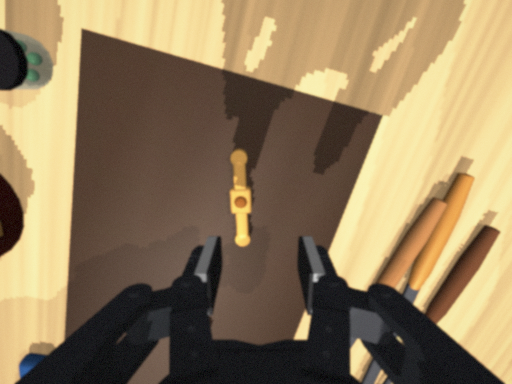

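```bash
python3 - <<'E'
from seg import *
for W,r,e in blobs("w3",(190,130,290,260),6):
    pc=cv2.PCACompute(W,None)[1][0]; print(np.degrees(np.arctan2(pc[1],pc[0])))
E
```

```text
[201.7 141.6] 231 rect c [ 472.5 -237.2] size [20.6 12.9] ang 10.4 ell [ 474.  -236.5] [11.2 19.7] 89.2
[239.4 195.3] 1846 rect c [ 444.1 -208.5] size [17.  82.5] ang 16.1 ell [ 444.3 -207.1] [14.8 82. ] 18.0
[277.6 147.4] 491 rect c [ 429.9 -242.1] size [18.5 26.2] ang 17.0 ell [ 428.5 -243.6] [16.5 25.2] 12.6
[274.8 194.8] 612 rect c [ 422.7 -212.1] size [23.1 27.1] ang 14.8 ell [ 421.3 -213.1] [21.2 25.4] 46.5
[279.7 230.1] 307 rect c [ 412.1 -186.7] size [16.9 27.9] ang 17.0 ell [ 411.  -188.2] [16.7 24.4] 32.6
-14.534081
110.406044
102.326836
131.51753
125.006836
```

{"method": "drive_tool", "body": {"commands": [[[0.008,-0.0066,0.006,0.2,0.2,-0.6,0],[0.008,-0.0066,0.006,0.2,0.2,-0.6,0],[0,0,0.006,0,0,0,0],[0,0,0,0,0,0,0]]]}}

```text
time: 3.88
tcp_pos: [447.4, -205.5, 36.7]
eef_rot: [-2.522, 1.869, -0.01]
force: [-0.9, -0.1, 0.6]
opening: 42.6
```

```bash
python3 - <<'E'
from seg import *
go(443.1,-203.7,13,-73.6)
E
```

```text
t3.88 tcp [ 447.4 -205.5   36.7] yaw -73.1 z [ 0.006 -0.002 -1.   ] F [-0.9 -0.1  0.6] open 42.6 q [ 0.31  0.49 -0.01  2.14  0.01  0.5  -2.55]
tool shift mm [-3.1  3.7 23.7] turn tool z 0.5 tilt fix [-0.33 -0.2   0.52]
```

{"method": "drive_tool", "body": {"commands": [[[-0.0025,0.003,0.008,-0.3,-0.2,0.5,0],[0,0,0.008,0,0,0,0],[0,0,0.005,0,0,0,0],[0,0,0.002,0,0,0,0],[0,0,0,0,0,0,0]]]}}

```text
time: 4.3
tcp_pos: [443.4, -204.2, 11.0]
eef_rot: [-2.515, 1.882, 0.001]
force: [0.3, 0.0, 0.7]
opening: 43.3
```

```bash
python3 - <<'E'
from seg import *
go(443.1,-203.7,13,-73.6)
E
```

```text
t4.30 tcp [ 443.4 -204.2   11. ] yaw -73.6 z [-0.     0.001 -1.   ] F [0.3 0.  0.7] open 43.3 q [ 0.31  0.54 -0.01  2.15  0.01  0.45 -2.56]
tool shift mm [-0.6  0.1 -1.9] turn tool z 0.0 tilt fix [0.01 0.05 0.  ]
```

Height is 11, which puts the tips at about 1.7 mm. They'll swing forward as they close, so I'll raise 2 mm first and then close.

{"method": "drive_tool", "body": {"commands": [[[0,0,-0.0025,0,0,0,0],[0,0,0,0,0,0,-0.9],[0,0,0,0,0,0,-0.9],[0,0,0,0,0,0,-0.9],[0,0,0,0,0,0,-0.9],[0,0,0,0,0,0,-0.9],[0,0,0,0,0,0,-0.9]]]}}

```text
time: 4.88
tcp_pos: [443.6, -204.1, 14.6]
eef_rot: [-2.516, 1.881, -0.0]
force: [-0.1, 0.2, -0.5]
opening: 11.3
```

```bash
python3 - <<'E'
from seg import *
go(583.8,-374.9,80,-73.8)
E
```

```text
t4.88 tcp [ 443.6 -204.1   14.6] yaw -73.6 z [ 0.  0. -1.] F [-0.1  0.2 -0.5] open 11.3 q [ 0.31  0.53 -0.01  2.15  0.01  0.46 -2.56]
tool shift mm [203.4 -86.2 -65.4] turn tool z 0.2 tilt fix [-0.03  0.02  0.23]
```

{"method": "drive_tool", "body": {"commands": [[[0,0,0,0,0,0,-1],[0,0,0,0,0,0,-1],[0,0,0,0,0,0,-1]]]}}

```text
time: 5.13
tcp_pos: [443.7, -204.2, 14.7]
eef_rot: [-2.516, 1.881, -0.001]
force: [-0.1, 0.6, -0.9]
opening: 11.6
```

```bash
python3 - <<'E'
from seg import *
st();look("wrist","w4")
E
```

```text
t5.13 tcp [ 443.7 -204.2   14.7] yaw -73.6 z [ 0.001  0.    -1.   ] F [-0.1  0.6 -0.9] open 11.6 q [ 0.31  0.53 -0.01  2.15  0.01  0.46 -2.56]
```

View pics/w4.png

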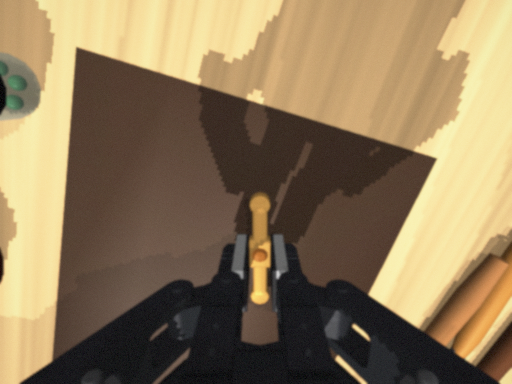

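{"method": "drive_tool", "body": {"commands": [[[0,0,-0.01,0,0,0,-1],[0,0,-0.016,0,0,0,-1],[0,0,-0.02,0,0,0,-1],[0,0,-0.02,0,0,0,-1],[0.01,-0.004,-0.005,0,0,0,-1],[0.02,-0.0085,0,0,0,0,-1],[0.025,-0.011,0,0,0,0,-1],[0.025,-0.011,0,0,0,0,-1],[0.025,-0.011,0,0,0,0,-1],[0.025,-0.011,0,0,0,0,-1],[0.025,-0.011,0,0,0,0,-1],[0.02,-0.0085,0,0,0,0,-1],[0.01,-0.004,0,0,0,0,-1],[0.005,-0.002,0,0,0,0,-1],[0,0,0,0,0,0,-1]]]}}

```text
time: 6.43
tcp_pos: [581.7, -375.0, 91.7]
eef_rot: [2.516, -1.878, 0.002]
force: [-0.2, -0.0, -0.3]
opening: 11.6
```

```bash
python3 - <<'E'
from seg import *
go(583.8,-374.9,60,-73.8);look("wrist","w5")
E
```

```text
t6.43 tcp [ 581.7 -375.    91.7] yaw -73.5 z [ 0.    -0.002 -1.   ] F [-0.2 -0.  -0.3] open 11.6 q [ 0.47  0.66  0.02  1.63 -0.01  0.86 -2.36]
tool shift mm [ 0.4 -2.1 31.7] turn tool z 0.3 tilt fix [ 0.02 -0.11  0.33]
```

View pics/w5.png

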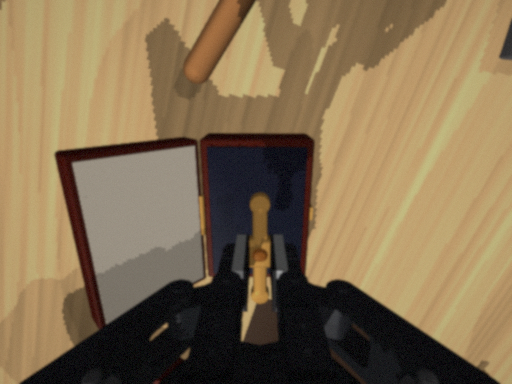

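{"method": "drive_tool", "body": {"commands": [[[0,-0.002,0.01,0,0,0,-1],[0,0,0.012,0,0,0,-1],[0,0,0.008,0,0,0,-1],[0,0,0.005,0,0,0,-1],[0,0,0.002,0,0,0,-1],[0,0,0,0,0,0,-1]]]}}

```text
time: 6.98
tcp_pos: [580.4, -369.0, 49.1]
eef_rot: [2.52, -1.874, -0.009]
force: [0.5, 0.5, -0.5]
opening: 11.5
```

```bash
python3 - <<'E'
from seg import *
go(583.8,-374.9,49.3,-73.8)
E
```

```text
t6.98 tcp [ 580.4 -369.    49.1] yaw -73.3 z [-0.005  0.003 -1.   ] F [ 0.5  0.5 -0.5] open 11.5 q [ 0.46  0.71  0.02  1.65 -0.01  0.79 -2.36]
tool shift mm [ 6.6 -1.5 -0.2] turn tool z 0.5 tilt fix [0.23 0.23 0.52]
```

{"method": "drive_tool", "body": {"commands": [[[0.003,-0.001,-0.001,0.2,0.2,0.2,-1],[0.003,-0.001,0,0,0,0,-1],[0,0,0,0,0,0,-1],[0,0,0,0,0,0,-1]]]}}

```text
time: 7.32
tcp_pos: [584.6, -374.4, 50.6]
eef_rot: [-2.518, 1.879, -0.0]
force: [-0.2, 0.2, -0.1]
opening: 11.4
```

```bash
python3 - <<'E'
from seg import *
go(583.8,-374.9,49,-73.8)
E
```

```text
t7.32 tcp [ 584.6 -374.4   50.6] yaw -73.5 z [ 0.  0. -1.] F [-0.2  0.2 -0.1] open 11.4 q [ 0.47  0.71  0.02  1.64 -0.02  0.79 -2.36]
tool shift mm [0.2 0.9 1.6] turn tool z 0.3 tilt fix [-0.01 -0.    0.33]
```

{"method": "drive_tool", "body": {"commands": [[[0,0,0.0016,0,0,0,-1],[0,0,0,0,0,0,-1],[0,0,0,0,0,0,-0.3],[0,0,0,0,0,0,-0.3],[0,0,0,0,0,0,-0.3],[0,0,0,0,0,0,-0.3],[0,0,-0.01,0,0,0,-0.3],[0,0,-0.02,0,0,0,-0.3],[0,0,-0.03,0,0,0,-0.3],[0,0,-0.03,0,0,0,0.3],[0,0,-0.01,0,0,0,0.3]]]}}

```text
time: 8.23
tcp_pos: [582.8, -373.5, 151.8]
eef_rot: [2.517, -1.879, -0.009]
force: [0.6, -1.4, 0.5]
opening: 52.9
```

```bash
python3 - <<'E'
from seg import *
st();look("wrist","w6")
E
```

```text
t8.23 tcp [ 582.8 -373.5  151.8] yaw -73.5 z [-0.005  0.003 -1.   ] F [ 0.6 -1.4  0.5] open 52.9 q [ 0.46  0.59  0.02  1.58 -0.02  0.97 -2.36]
```

View pics/w6.png

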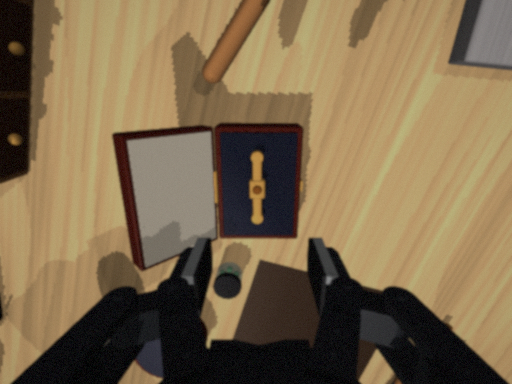

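{"method": "drive_tool", "body": {"commands": [[[-0.015,0.002,0,0,0,0,0.3],[-0.03,0.004,0,0,0,0,0.3],[-0.035,0.005,0,0,0,0,0.3],[-0.035,0.005,0,0,0,0,0.3],[-0.035,0.005,0,0,0,0,0.3],[-0.035,0.005,0,0,0,0,0.3],[-0.035,0.005,0,0,0,0,0.3],[-0.035,0.005,0,0,0,0,0.3],[-0.025,0.003,0,0,0,0,0.3],[-0.015,0.002,0,0,0,-3,0.3],[0,0,0,0,0,-7,0.3],[0,0,0,0,0,-7,0.3],[0,0,0,0,0,-7,0.3],[0,0,0,0,0,-7,0.3],[0,0,0,0,0,-7,0.3],[0,0,0,0,0,-7,0.3],[0,0,0,0,0,-7,0.3],[0,0,0,0,0,-7,0.3],[0,0,0,0,0,-7,0.3],[0,0,0,0,0,-4,0.3]]]}}

```text
time: 9.95
tcp_pos: [450.8, -95.0, 147.2]
eef_rot: [3.137, -0.046, -0.009]
force: [-0.2, -0.5, 0.7]
opening: 55.5
```

```bash
python3 - <<'E'
from seg import *
go(454,-86.4,100,0);look("wrist","w7")
E
```

```text
t9.95 tcp [450.8 -95.  147.2] yaw -1.7 z [-0.006 -0.004 -1.   ] F [-0.2 -0.5  0.7] open 55.5 q [ 0.31  0.27 -0.28  2.12  0.11  0.76 -1.64]
tool shift mm [ 3.2 -8.9 47.1] turn tool z -1.7 tilt fix [ 0.22  0.32 -1.68]
```

View pics/w7.png

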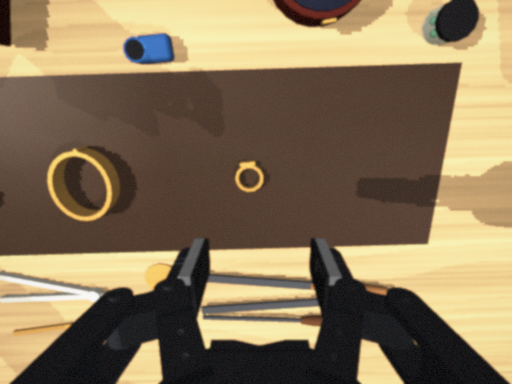

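```bash
python3 - <<'E'
from seg import *
for z in (4,7):
  for W,r,e in blobs("w7",(210,140,290,215),z):
    print(np.round(cv2.boxPoints(r),1).tolist())
    # hull circle: points far from plate
    from scipy.optimize import least_squares
    Q=W[W[:,0]<456]; f=least_squares(lambda q:np.hypot(Q[:,0]-q[0],Q[:,1]-q[1])-14,[454,-86]); print(f.x,abs(f.fun).max())
    d=W-f.x; rr=np.hypot(*d.T); k=rr>15.7; print(np.degrees(np.arctan2(d[k,1].mean(),d[k,0].mean())),rr.max(),k.sum())
c,p,d=load("w7"); cv2.imwrite("pics/w7z.png",cv2.resize(p[145:205,215:285,::-1],None,fx=8,fy=8,interpolation=cv2.INTER_CUBIC))
E
```

```text
[248.4 176.3] 579 rect c [454.9 -85. ] size [30.2 35.5] ang 88.5 ell [454.1 -85.4] [29.6 35.2] 87.9
[[436.70001220703125, -99.5999984741211], [472.20001220703125, -100.5], [473.0, -70.30000305175781], [437.5, -69.4000015258789]]
[450.99937644 -85.26003129] 1.6122790589178706
-4.165715742130542 22.377420201238873 42
[248.4 176.3] 579 rect c [455.7 -85.1] size [29.9 35.1] ang 88.5 ell [455.  -85.5] [29.3 34.8] 87.9
[[437.79998779296875, -99.5999984741211], [472.8999938964844, -100.5], [473.70001220703125, -70.5999984741211], [438.6000061035156, -69.69999694824219]]
[452.06406047 -85.37370289] 1.3991805783591964
-5.460887983956775 22.00675627963164 41
```

View pics/w7z.png

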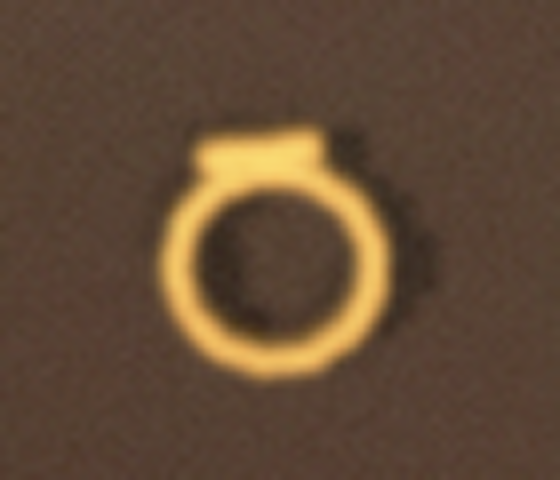

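```bash
python3 - <<'E'
from seg import *
c,_,_=load("w7"); P=ray(c,[(249.2,178.5),(247.5,164)],7); print(P)
# independent: hole centre
go(452.5,-85.5,40,3)
E
```

```text
[[453.49529514 -86.2457693    7.        ]
 [468.34422748 -85.20836307   7.        ]]
t10.00 tcp [450.8 -95.2 147.1] yaw -1.6 z [-0.006 -0.004 -1.   ] F [-0.4 -0.1  0.4] open 55.3 q [ 0.31  0.27 -0.28  2.12  0.11  0.76 -1.64]
tool shift mm [  2.1 -10.2 107.1] turn tool z -4.6 tilt fix [ 0.21  0.33 -4.56]
```

{"method": "drive_tool", "body": {"commands": [[[0.001,-0.004,0.015,0.2,0.3,-4.5,0.05],[0.001,-0.004,0.022,0,0,0,0.05],[0,0,0.022,0,0,0,0.05],[0,0,0.02,0,0,0,0.05],[0,0,0.012,0,0,0,0.05],[0,0,0.005,0,0,0,0.05],[0,0,0,0,0,0,0.05]]]}}

```text
time: 10.58
tcp_pos: [455.6, -90.3, 47.4]
eef_rot: [3.14, 0.08, 0.007]
force: [0.3, 0.0, -0.2]
opening: 44.6
```

```bash
python3 - <<'E'
from seg import *
go(453.3,-86,13.5,3);look("wrist","w8")
E
```

```text
t10.58 tcp [455.6 -90.3  47.4] yaw 2.9 z [ 0.005 -0.001 -1.   ] F [ 0.3  0.  -0.2] open 44.6 q [ 0.27  0.45 -0.25  2.18  0.22  0.52 -1.66]
tool shift mm [-2.3 -4.4 33.9] turn tool z -0.1 tilt fix [ 0.05 -0.27 -0.07]
```

View pics/w8.png

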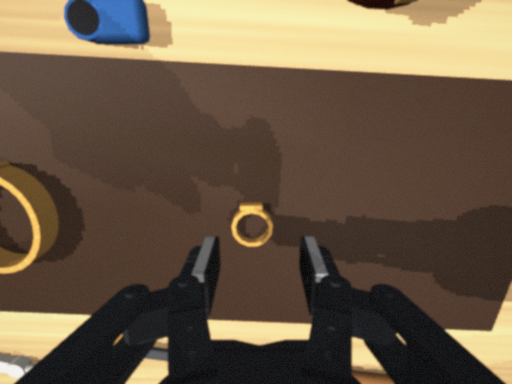

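```bash
python3 - <<'E'
from seg import *
c,_,_=load("w8"); print(ray(c,[(252,226.5)],6))
E
```

```text
[[454.63335658 -86.04047911   6.        ]]
```

{"method": "drive_tool", "body": {"commands": [[[-0.0012,-0.002,0.01,0,-0.2,0,0],[-0.0012,-0.002,0.01,0,0,0,0],[0,0,0.008,0,0,0,0],[0,0,0.003,0,0,0,0],[0,0,0,0,0,0,0]]]}}

```text
time: 11.05
tcp_pos: [455.4, -86.6, 16.2]
eef_rot: [3.139, 0.079, 0.01]
force: [1.0, -0.6, 0.8]
opening: 43.1
```

```bash
python3 - <<'E'
from seg import *
go(453.3,-86,13.5,3)
E
```

```text
t11.05 tcp [455.4 -86.6  16.2] yaw 2.9 z [ 0.007 -0.002 -1.   ] F [ 1.  -0.6  0.8] open 43.1 q [ 0.23  0.51 -0.22  2.2   0.25  0.45 -1.7 ]
tool shift mm [-2.1 -0.7  2.7] turn tool z -0.1 tilt fix [ 0.12 -0.37 -0.12]
```

{"method": "drive_tool", "body": {"commands": [[[-0.0015,-0.0006,0.0025,0.1,-0.4,0,0],[0,0,0,0,0,0,0],[0,0,0,0,0,0,-1],[0,0,0,0,0,0,-1],[0,0,0,0,0,0,-1],[0,0,0,0,0,0,-1],[0,0,0,0,0,0,-1],[0,0,0,0,0,0,-1]]]}}

```text
time: 11.72
tcp_pos: [454.6, -86.2, 14.7]
eef_rot: [3.14, 0.079, 0.001]
force: [0.8, 0.6, -0.9]
opening: 23.4
```

```bash
python3 - <<'E'
from seg import *
st();look("wrist","w9")
E
```

```text
t11.72 tcp [454.6 -86.2  14.7] yaw 2.9 z [ 0.001 -0.001 -1.   ] F [ 0.8  0.6 -0.9] open 23.4 q [ 0.24  0.51 -0.22  2.2   0.25  0.45 -1.7 ]
```

View pics/w9.png

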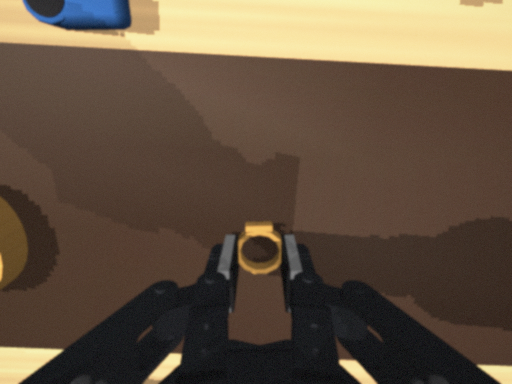

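{"method": "drive_tool", "body": {"commands": [[[0,0,-0.01,0,0,0,-1],[0,0,-0.02,0,0,0,-1],[0,0,-0.03,0,0,0,-1],[0,0,-0.035,0,0,0,-1],[0.003,-0.015,-0.025,0,0,0,-1],[0.005,-0.03,-0.01,0,0,0,-1],[0.005,-0.036,0,0,0,0,-1],[0.005,-0.036,0,0,0,0,-1],[0.005,-0.036,0,0,0,0,-1],[0.005,-0.036,0,0,0,0,-1],[0.005,-0.036,0,0,0,0,-1],[0.005,-0.036,0,0,0,0,-1],[0.005,-0.036,0,0,0,0,-1],[0.005,-0.036,0,0,0,0,-1],[0.004,-0.025,0,0,0,0,-1],[0.002,-0.012,0,0,0,0,-1],[0,0,0,0,0,0,-1]]]}}

```text
time: 13.18
tcp_pos: [491.6, 301.3, 164.0]
eef_rot: [-3.138, -0.064, -0.012]
force: [-0.5, 0.2, -0.3]
opening: 23.7
```

```bash
python3 - <<'E'
from seg import *
st();look("wrist","w10");pads("w10",amin=200)
E
```

```text
t13.18 tcp [491.6 301.3 164. ] yaw 2.3 z [ 0.008  0.003 -1.   ] F [-0.5  0.2 -0.3] open 23.7 q [-0.33  0.43 -0.42  1.85  0.23  0.89 -2.39]
pad px [440.  43.] [372   0 140  92] rect [631.7 156.5] [95.3 70.4] 73.4 ell [624.  154.3] [ 71.2 104.6]
pad px [327.  86.] [312  70  32  32] rect [584.6 245.7] [25.2 27. ] 2.3 ell [584.3 245.7] [25.5 27.2]
pad px [212. 108.] [177  73  70  71] rect [560.9 345.3] [52.9 53. ] 13.2 ell [560.9 345.4] [60.8 61.2]
```

View pics/w10.png

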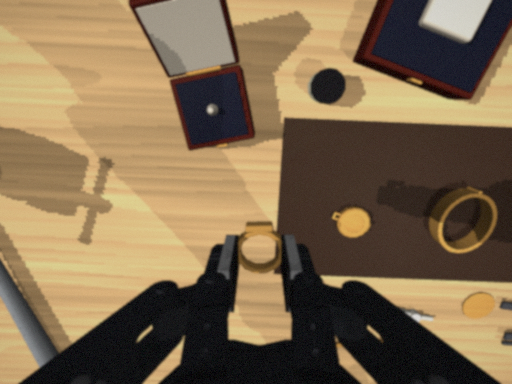

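```bash
python3 - <<'E'
from seg import *
c,p,d=load("w10"); print(ray(c,[(211.5,110)],44.5),ray(c,[(211.5,110)],40), d[110,211])
go(561,345.3,70,3)
E
```

```text
[[560.9185933 344.5023946  44.5      ]] [[560.66981936 345.22984448  40.        ]] 242.28828
t13.23 tcp [491.6 299.7 163.9] yaw 2.3 z [ 0.007  0.002 -1.   ] F [ 0.6  0.5 -0.5] open 23.5 q [-0.33  0.43 -0.42  1.85  0.23  0.89 -2.39]
tool shift mm [ 70.4 -42.6  94.5] turn tool z -0.7 tilt fix [-0.11 -0.43 -0.71]
```

{"method": "drive_tool", "body": {"commands": [[[0.012,-0.007,0.01,-0.1,-0.4,0,-1],[0.018,-0.011,0.015,0,0,0,-1],[0.018,-0.011,0.015,0,0,0,-1],[0.012,-0.008,0.015,0,0,0,-1],[0.006,-0.003,0.01,0,0,0,-1],[0.002,0,0,0,0,0,-1],[0,0,0,0,0,0,-1]]]}}

```text
time: 13.82
tcp_pos: [562.9, 324.8, 97.7]
eef_rot: [3.129, 0.041, -0.0]
force: [0.3, -0.2, 0.2]
opening: 23.4
```

```bash
python3 - <<'E'
from seg import *
go(561.5,345.1,70,3);look("wrist","w11")
E
```

```text
t13.82 tcp [562.9 324.8  97.7] yaw 1.5 z [ 0.    -0.013 -1.   ] F [ 0.3 -0.2  0.2] open 23.4 q [-0.36  0.62 -0.37  1.71  0.29  0.87 -2.4 ]
tool shift mm [ -0.9 -20.7  27.5] turn tool z -1.5 tilt fix [ 0.73  0.02 -1.49]
```

View pics/w11.png

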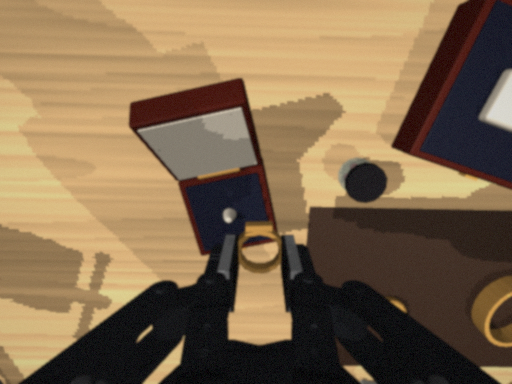

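{"method": "drive_tool", "body": {"commands": [[[-0.0003,-0.008,0.002,0.7,0,-1.5,-1],[0,-0.007,0.004,0,0,0,-1],[0,-0.004,0.002,0,0,0,-1],[0,0,0,0,0,0,-1],[0,0,0,0,0,0,-1]]]}}

```text
time: 14.28
tcp_pos: [560.5, 343.9, 92.4]
eef_rot: [-3.139, -0.086, -0.003]
force: [0.3, 0.0, -0.2]
opening: 23.7
```

```bash
python3 - <<'E'
from seg import *
go(561.5,345.1,62,3);look("wrist","w12")
c,p,d=load("w12"); print(proj(c,[(561,345.2,44.5),(561,345.2,34)]).round())
E
```

```text
t14.28 tcp [560.5 343.9  92.4] yaw 3.1 z [ 0.002  0.001 -1.   ] F [ 0.3  0.  -0.2] open 23.7 q [-0.38  0.64 -0.38  1.7   0.29  0.86 -2.4 ]
tool shift mm [ 1.  -1.1 30.4] turn tool z 0.1 tilt fix [-0.07 -0.09  0.14]
[[257. 220.]
 [257. 214.]]
```

View pics/w12.png

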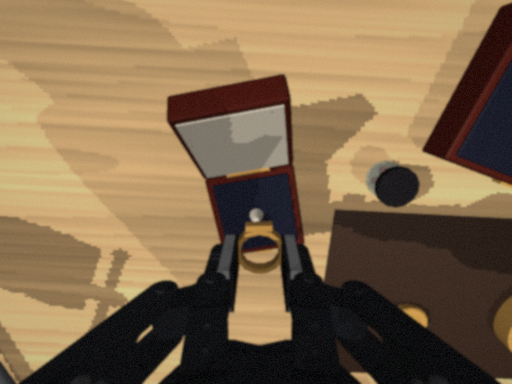

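```bash
python3 - <<'E'
from seg import *
for t,roi in (("w10",(195,95,230,125)),("w11",(215,195,243,222)),("w12",(244,200,270,222))):
    c,p,d=load(t); u0,v0,u1,v1=roi
    g=p[v0:v1,u0:u1].astype(int); m=(g.min(2)>95); ys,xs=np.nonzero(m); print(t,len(xs),xs.mean()+u0,ys.mean()+v0)
    # top-most/closest: depth points
    K=c['mtx']; U=xs+u0;V=ys+v0;D=d[V,U]; P=c['position']+(np.c_[(U-K[0,2])/K[0,0]*D,(V-K[1,2])/K[1,1]*D,D])@R.from_rotvec(c['orientation']).as_matrix().T
    print(P.mean(0).round(1),P.max(0).round(1),P.min(0).round(1))
c,p,d=load("w12"); cv2.imwrite("pics/w12z.png",cv2.resize(p[165:285,195:325,::-1],None,fx=5,fy=5,interpolation=cv2.INTER_CUBIC))
E
```

```text
w10 54 210.16666666666666 108.83333333333333
[561.9 345.3  46.3] [574.8 350.3 296.1] [558.1 303.8  33.7]
w11 108 227.46296296296296 215.0462962962963
[562.8 346.5  40.2] [565.4 350.5  45.1] [555.2 343.3  33.4]
w12 107 254.57009345794393 215.30841121495328
[562.8 346.9  40. ] [565.7 350.3  45.1] [555.3 343.7  33.4]
```

View pics/w12z.png

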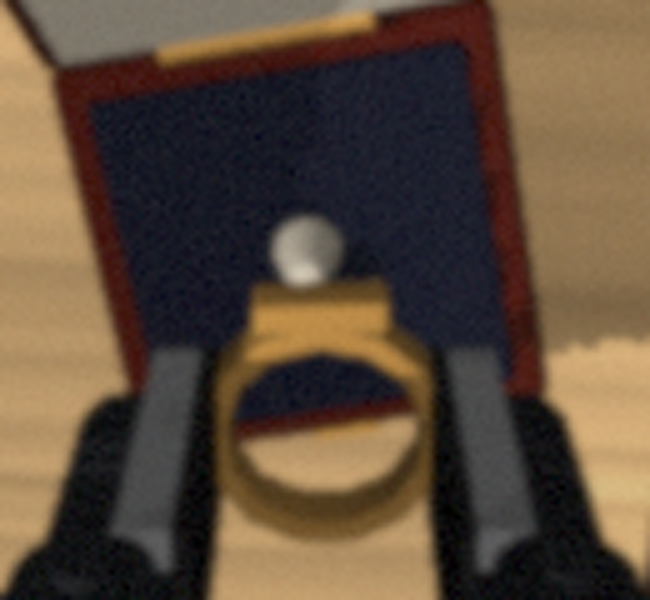

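{"method": "drive_tool", "body": {"commands": [[[0.0015,-0.0015,0.008,0,0,0,-1],[0,0,0.009,0,0,0,-1],[0,0,0.006,0,0,0,-1],[0,0,0.003,0,0,0,-1],[0,0,0,0,0,0,-1]]]}}

```text
time: 14.75
tcp_pos: [561.8, 345.8, 63.7]
eef_rot: [-3.139, -0.087, -0.003]
force: [0.3, -1.1, -1.0]
opening: 23.8
```

```bash
python3 - <<'E'
from seg import *
go(562,345.6,50,3);look("wrist","w13")
c,p,d=load("w13"); cv2.imwrite("pics/w13z.png",cv2.resize(p[165:285,195:325,::-1],None,fx=5,fy=5,interpolation=cv2.INTER_CUBIC))
E
```

```text
t14.75 tcp [561.8 345.8  63.7] yaw 3.2 z [ 0.002  0.001 -1.   ] F [ 0.3 -1.1 -1. ] open 23.8 q [-0.39  0.68 -0.37  1.7   0.31  0.82 -2.41]
tool shift mm [ 0.1  0.2 13.7] turn tool z 0.2 tilt fix [-0.06 -0.1   0.17]
```

View pics/w13z.png

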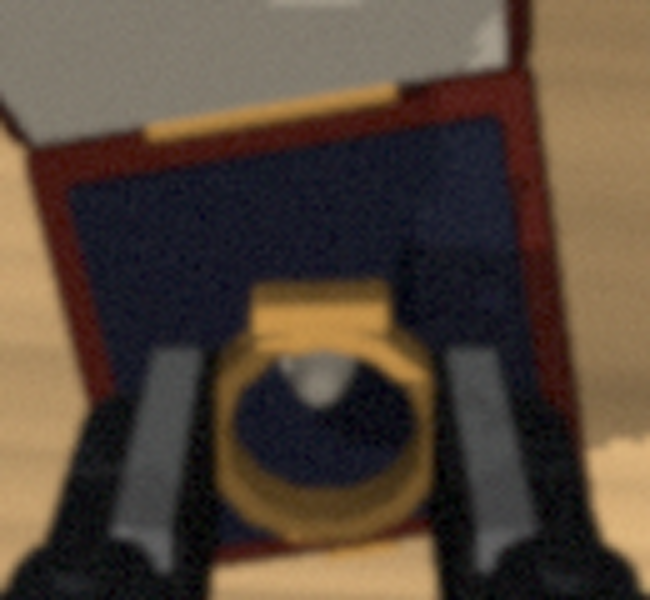

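{"method": "drive_tool", "body": {"commands": [[[0,0,0.005,0,0,0,-1],[0,0,0.004,0,0,0,-1],[0,0,0.002,0,0,0,-1],[0,0,0,0,0,0,-1]]]}}

```text
time: 15.13
tcp_pos: [562.2, 345.7, 51.9]
eef_rot: [-3.139, -0.086, -0.003]
force: [0.1, 0.4, -0.9]
opening: 23.9
```

```bash
python3 - <<'E'
from seg import *
go(562,345.6,49.3,3);look("wrist","w14")
c,p,d=load("w14"); cv2.imwrite("pics/w14z.png",cv2.resize(p[165:285,195:325,::-1],None,fx=5,fy=5,interpolation=cv2.INTER_CUBIC))
E
```

```text
t15.13 tcp [562.2 345.7  51.9] yaw 3.1 z [ 0.002  0.001 -1.   ] F [ 0.1  0.4 -0.9] open 23.9 q [-0.39  0.69 -0.36  1.71  0.32  0.8  -2.42]
tool shift mm [-0.2  0.1  2.6] turn tool z 0.1 tilt fix [-0.06 -0.12  0.15]
```

View pics/w14z.png

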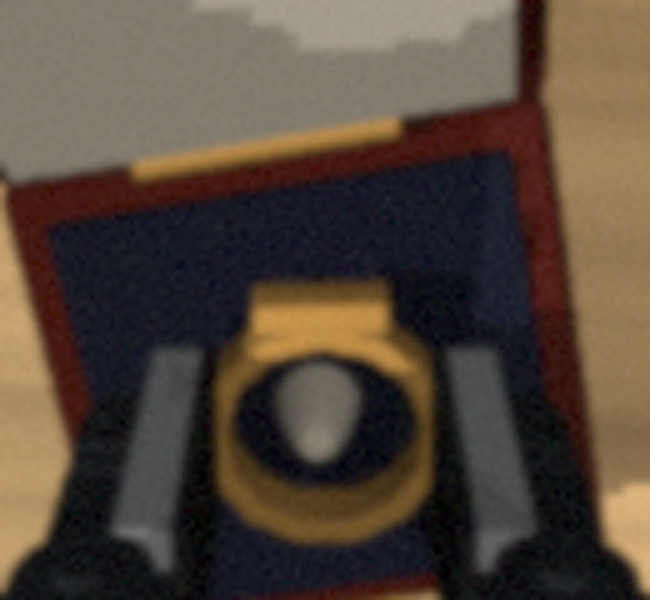

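The ring is around the post and centred. I'll lower it the last 2.5 mm and release.

{"method": "drive_tool", "body": {"commands": [[[0,0,0.0022,0,0,0,-1],[0,0,0,0,0,0,-1],[0,0,0,0,0,0,0],[0,0,0,0,0,0,0],[0,0,0,0,0,0,0],[0,0,0,0,0,0,0],[0,0,-0.01,0,0,0,0],[0,0,-0.02,0,0,0,0],[0,0,-0.03,0,0,0,0],[0,0,-0.035,0,0,0,0.5],[0,0,-0.015,0,0,0,0.5],[0,0,0,0,0,0,0.5]]]}}

```text
time: 16.18
tcp_pos: [561.2, 345.6, 166.9]
eef_rot: [-3.14, -0.087, -0.001]
force: [1.0, 0.4, 0.7]
opening: 64.3
```

```bash
python3 - <<'E'
from seg import *
st();look("wrist","w15")
E
```

```text
t16.18 tcp [561.2 345.6 166.9] yaw 3.2 z [ 0.001  0.001 -1.   ] F [1.  0.4 0.7] open 64.3 q [-0.36  0.56 -0.41  1.64  0.25  0.99 -2.36]
```

View pics/w15.png

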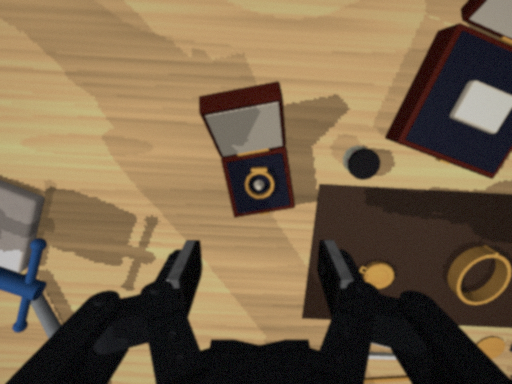

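```bash
python3 - <<'E'
from seg import *
for t,roi in (("w10",(322,195,385,250)),("w15",(345,250,405,300))):
  for W,r,e in blobs(t,roi,6,200):
    (cx,cy),rad=cv2.minEnclosingCircle(W)
    D=W-W.mean(0); far=W[np.argsort(-np.hypot(*D.T))[:6]].mean(0); far2=W.mean(0)
    # fit circle r=18 robustly
    from scipy.optimize import least_squares
    f=least_squares(lambda q:np.hypot(W[:,0]-q[0],W[:,1]-q[1])-18,[cx,cy],loss='soft_l1',f_scale=.7); d=far-f.x
    print(f.x.round(1),np.degrees(np.arctan2(d[1],d[0])),np.hypot(*d))
c,p,d=load("w10"); cv2.imwrite("pics/w10z.png",cv2.resize(p[190:260,315:395,::-1],None,fx=8,fy=8,interpolation=cv2.INTER_CUBIC))
go(443,190,100,72)
E
```

```text
[352.  221.9] 933 rect c [444.9 195.2] size [42.6 37.6] ang 32.1 ell [444.2 195.6] [36.2 43.6] 155.3
[444.1 194.9] 71.2574095325796 25.123552381460158
[377.9 274.6] 683 rect c [446.7 196.1] size [46.5 32.9] ang 59.9 ell [444.7 194.8] [32.6 44.8] 152.4
[444.2 194.2] 71.15422037654665 25.5342494260437
t16.23 tcp [561.2 345.5 165.9] yaw 3.2 z [ 0.     0.001 -1.   ] F [ 1.  -0.3  1.1] open 64.4 q [-0.36  0.56 -0.41  1.64  0.25  0.99 -2.36]
tool shift mm [-126.7  148.7   65.8] turn tool z -68.8 tilt fix [-2.000e-02 -4.000e-02 -6.881e+01]
```

View pics/w10z.png

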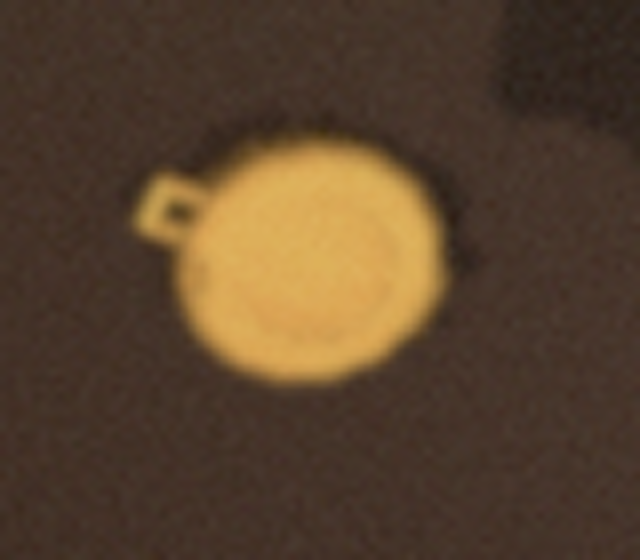

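{"method": "drive_tool", "body": {"commands": [[[-0.015,0.018,0,0,0,0,0.4],[-0.025,0.029,0,0,0,0,0.4],[-0.025,0.029,0,0,0,0,0.4],[-0.025,0.029,0,0,0,0,0.4],[-0.02,0.022,0,0,0,0,0.4],[-0.01,0.012,0,0,0,0,0.4],[0,0,0.006,0,0,-6,0.4],[0,0,0.01,0,0,-7,0.4],[0,0,0.01,0,0,-7,0.4],[0,0,0.01,0,0,-7,0.4],[0,0,0.01,0,0,-7,0.4],[0,0,0.01,0,0,-7,0.4],[0,0,0.01,0,0,-7,0.4],[0,0,0.01,0,0,-7,0.4],[0,0,0.01,0,0,-7,0.4],[0,0,0.006,0,0,-5,0.4],[0,0,0,0,0,0,0.4]]]}}

```text
time: 17.65
tcp_pos: [429.3, 185.3, 54.1]
eef_rot: [-2.531, -1.849, 0.036]
force: [-0.4, -0.4, -0.0]
opening: 60.2
```

```bash
python3 - <<'E'
from seg import *
go(444.1,194.5,40,71);look("wrist","w16")
E
```

```text
t17.65 tcp [429.3 185.3  54.1] yaw 72.3 z [-0.023 -0.008 -1.   ] F [-0.4 -0.4 -0. ] open 60.2 q [-0.02  0.52 -0.63  2.13  0.48  0.66 -1.29]
tool shift mm [13.5 11.5 13.6] turn tool z 1.3 tilt fix [-1.09  0.85  1.32]
```

View pics/w16.png

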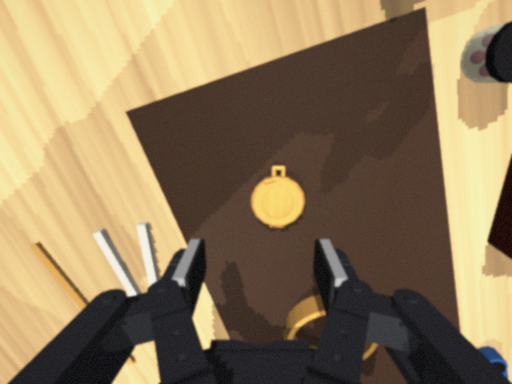

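{"method": "drive_tool", "body": {"commands": [[[0.005,0.004,0.001,-1,0.8,1.2,0.4],[0.005,0.004,0.002,0,0,0,0.4],[0.003,0.003,0.001,0,0,0,0.4],[0,0,0,0,0,0,0.4],[0,0,0,0,0,0,0.4]]]}}

```text
time: 18.12
tcp_pos: [444.3, 194.3, 50.0]
eef_rot: [-2.568, -1.807, 0.005]
force: [-0.3, -0.8, 0.0]
opening: 59.5
```

```bash
python3 - <<'E'
from seg import *
c,p,d=load("w16"); print(ray(c,[(278,200),(278,169)],8).round(1))
go(444.1,194.5,15,71);look("wrist","w17")
E
```

```text
[[445.3 195.9   8. ]
 [451.3 216.4   8. ]]
t18.12 tcp [444.3 194.3  50. ] yaw 70.3 z [-0.003 -0.001 -1.   ] F [-0.3 -0.8  0. ] open 59.5 q [-0.05  0.53 -0.6   2.11  0.5   0.64 -1.34]
tool shift mm [ 0.2 -0.2 35. ] turn tool z -0.7 tilt fix [-0.16  0.11 -0.73]
```

View pics/w17.png

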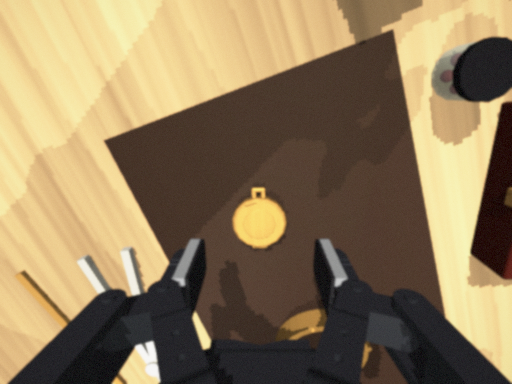

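{"method": "drive_tool", "body": {"commands": [[[0,0,0.01,0,0,-0.5,0.4],[0,0,0.011,0,0,0,0.4],[0,0,0.008,0,0,0,0.4],[0,0,0.003,0,0,0,0.4],[0,0,0,0,0,0,0.4],[0,0,0,0,0,0,0.4]]]}}

```text
time: 18.67
tcp_pos: [443.5, 193.7, 14.0]
eef_rot: [-2.56, -1.819, 0.007]
force: [-0.3, -1.1, 0.6]
opening: 60.3
```

```bash
python3 - <<'E'
from seg import *
go(444.4,194.8,14,71)
E
```

```text
t18.67 tcp [443.5 193.7  14. ] yaw 70.8 z [-0.005 -0.002 -1.   ] F [-0.3 -1.1  0.6] open 60.3 q [-0.09  0.59 -0.55  2.13  0.56  0.57 -1.39]
tool shift mm [1.3 0.5 0. ] turn tool z -0.2 tilt fix [-0.22  0.18 -0.21]
```

{"method": "drive_tool", "body": {"commands": [[[0.0012,0.0004,0,-0.2,0.2,0,0.4],[0,0,0,0,0,0,0.4],[0,0,0,0,0,0,-1],[0,0,0,0,0,0,-1],[0,0,0,0,0,0,-1],[0,0,0,0,0,0,-1],[0,0,0,0,0,0,-1],[0,0,0,0,0,0,-1],[0,0,0,0,0,0,-1]]]}}

```text
time: 19.42
tcp_pos: [445.0, 195.2, 15.7]
eef_rot: [2.56, 1.819, 0.004]
force: [0.3, 0.6, -0.5]
opening: 31.6
```

```bash
python3 - <<'E'
from seg import *
st();look("wrist","w18")
E
```

```text
t19.42 tcp [445.  195.2  15.7] yaw 70.8 z [ 0.002  0.001 -1.   ] F [ 0.3  0.6 -0.5] open 31.6 q [-0.1   0.59 -0.55  2.13  0.57  0.57 -1.39]
```

View pics/w18.png

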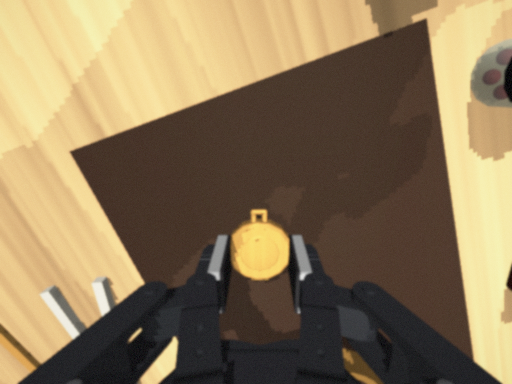

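{"method": "drive_tool", "body": {"commands": [[[0,0,-0.01,0,0,0,-1],[0,0,-0.02,0,0,0,-1],[0,0,-0.03,0,0,0,-1],[-0.01,0.01,-0.03,0,0,0,-1],[-0.02,0.022,-0.015,0,0,0,-1],[-0.025,0.027,0,0,0,0,-1],[-0.025,0.027,0,0,0,0,-1],[-0.025,0.027,0,0,0,0,-1],[-0.025,0.027,0,0,0,0,-1],[-0.025,0.027,0,0,0,0,-1],[-0.025,0.027,0,0,0,0,-1],[-0.025,0.027,0,0,0,0,-1],[-0.025,0.027,0,0,0,0,-1],[-0.018,0.02,0,0,0,0,-1],[-0.01,0.011,0,0,0,0,-1],[-0.005,0.005,0,0,0,0,-1],[0,0,0,0,0,0,-1]]]}}

```text
time: 20.88
tcp_pos: [636.0, -160.6, 137.7]
eef_rot: [2.55, 1.83, 0.013]
force: [-0.1, -1.2, 0.3]
opening: 31.6
```

```bash
python3 - <<'E'
from seg import *
go(627.5,-148.5,75,71);look("wrist","w19")
E
```

```text
t20.88 tcp [ 636.  -160.6  137.7] yaw 71.3 z [ 0.008  0.003 -1.   ] F [-0.1 -1.2  0.3] open 31.6 q [ 0.56  0.62 -0.58  1.67  0.39  0.97 -0.48]
tool shift mm [  8.5 -12.4  62.7] turn tool z 0.3 tilt fix [ 0.41 -0.3   0.34]
```

View pics/w19.png

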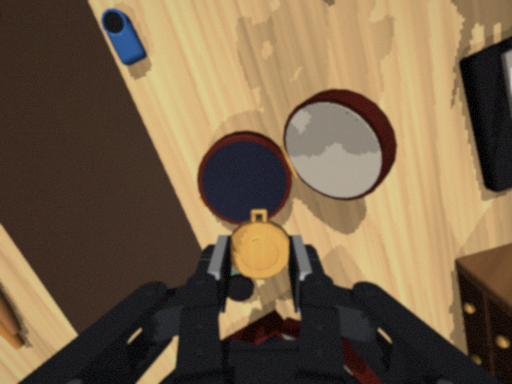

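```bash
python3 - <<'E'
from seg import *
pads("w19",roi=(190,125,300,205));c,_,_=load("w19");print(ray(c,[(245,177)],34))
E
```

```text
pad px [244. 176.] [203 141  83  64] rect [ 630.3 -139.7] [55.8 71.3] 71.1 ell [ 629.4 -142.5] [58.8 74.5]
[[ 630.21525998 -142.76539689   34.        ]]
```

{"method": "drive_tool", "body": {"commands": [[[0.003,-0.004,0.01,0.4,-0.3,0.3,-1],[0.003,-0.004,0.015,0,0,0,-1],[0.002,-0.003,0.015,0,0,0,-1],[0,0,0.012,0,0,0,-1],[0,0,0.007,0,0,0,-1],[0,0,0,0,0,0,-1]]]}}

```text
time: 21.43
tcp_pos: [624.1, -135.6, 76.1]
eef_rot: [-2.541, -1.838, 0.0]
force: [0.0, 0.1, -0.3]
opening: 31.7
```

```bash
python3 - <<'E'
from seg import *
go(627.5,-148.5,51,71);look("wrist","w20")
E
```

```text
t21.43 tcp [ 624.1 -135.6   76.1] yaw 71.8 z [-0.003  0.004 -1.   ] F [ 0.   0.1 -0.3] open 31.7 q [ 0.51  0.67 -0.55  1.74  0.44  0.86 -0.56]
tool shift mm [-11.3   7.4  25. ] turn tool z 0.8 tilt fix [-0.25 -0.18  0.77]
```

View pics/w20.png

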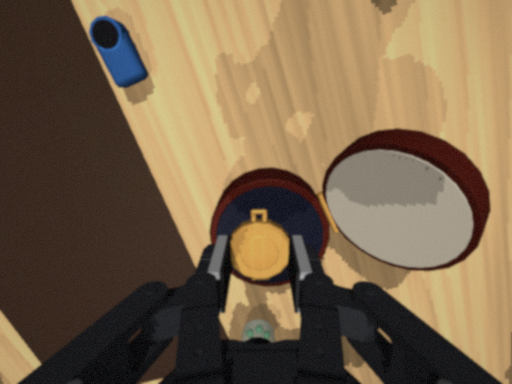

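```bash
python3 - <<'E'
from seg import *
c,_,_=load("w20");print(ray(c,[(270,226)],34))
c,_,_=load("w19");print(ray(c,[(197.5,177),(292,177),(245,130)],34))
E
```

```text
[[ 630.63176319 -139.37326239   34.        ]]
[[ 591.59110366 -129.59501392   34.        ]
 [ 668.52574718 -155.82882237   34.        ]
 [ 643.60762443 -105.24089393   34.        ]]
```

{"method": "drive_tool", "body": {"commands": [[[-0.004,0.003,0.002,-0.2,-0.2,0.8,-1],[-0.004,0.003,0.003,0,0,0,-1],[-0.003,0.001,0.002,0,0,0,-1],[0,0,0,0,0,0,-1],[0,0,0,0,0,0,-1]]]}}

```text
time: 21.9
tcp_pos: [629.7, -149.7, 71.2]
eef_rot: [2.557, 1.82, 0.003]
force: [0.8, 0.1, -0.3]
opening: 31.9
```

```bash
python3 - <<'E'
from seg import *
go(627.5,-148.5,50.5,71);look("wrist","w21")
E
```

```text
t21.90 tcp [ 629.7 -149.7   71.2] yaw 70.9 z [ 0.003 -0.001 -1.   ] F [ 0.8  0.1 -0.3] open 31.9 q [ 0.52  0.69 -0.54  1.72  0.45  0.85 -0.56]
tool shift mm [ 0.4 -2.6 20.7] turn tool z -0.1 tilt fix [ 0.21  0.01 -0.13]
```

View pics/w21.png

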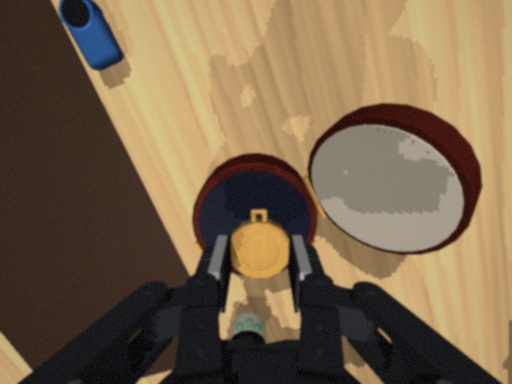

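```bash
python3 - <<'E'
from seg import *
for t in ("w21","w2"):
  c,p,_=load(t); im=p[:,:,::-1].copy()
  a=np.linspace(0,2*np.pi,60)
  for r,col in ((42,(0,255,0)),(36,(255,255,0))):
    P=np.c_[627.5+r*np.cos(a),-148.5+r*np.sin(a),a*0+34]; q=proj(c,P).round().astype(int); cv2.polylines(im,[q],True,col,1)
  im=im[130:300,170:340] if t=="w21" else im[0:110,90:200]
  cv2.imwrite(f"pics/{t}o.png",cv2.resize(im,None,fx=3.4,fy=3.4))
E
```

```text
(no output)
```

View pics/w21o.png

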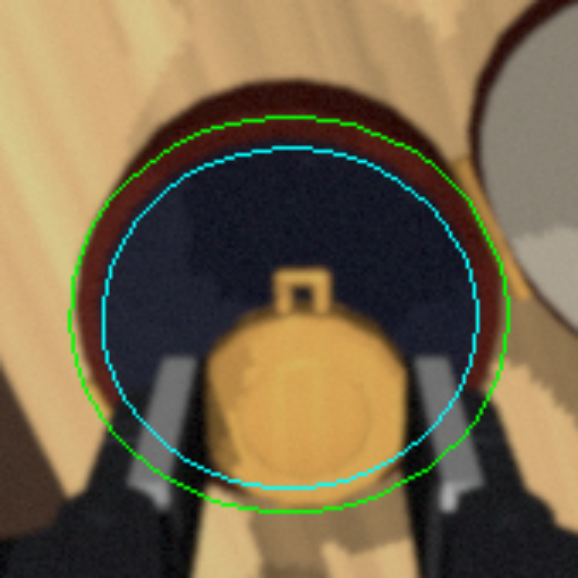

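View pics/w2o.png

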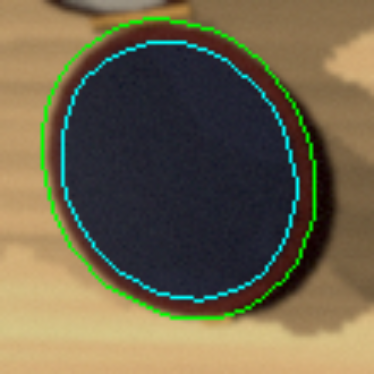

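{"method": "drive_tool", "body": {"commands": [[[0.001,-0.002,0.006,0.2,0,0,-1],[0,0,0.006,0,0,0,-1],[0,0,0.004,0,0,0,-1],[0,0,0.002,0,0,0,-1],[0,0,0,0,0,0,-1],[0,0,0,0,0,0,-1]]]}}

```text
time: 22.45
tcp_pos: [627.9, -148.1, 51.3]
eef_rot: [-2.56, -1.821, 0.0]
force: [-1.1, -0.8, 0.1]
opening: 31.5
```

```bash
python3 - <<'E'
from seg import *
go(627.5,-148,50,71)
E
```

```text
t22.45 tcp [ 627.9 -148.1   51.3] yaw 70.8 z [-0. -0. -1.] F [-1.1 -0.8  0.1] open 31.5 q [ 0.51  0.71 -0.53  1.73  0.46  0.83 -0.57]
tool shift mm [-0.  -0.4  1.3] turn tool z -0.2 tilt fix [-0.02  0.01 -0.15]
```

{"method": "drive_tool", "body": {"commands": [[[0,0,0.0013,0,0,0,-1],[0,0,0,0,0,0,-1],[0,0,0,0,0,0,0.2],[0,0,0,0,0,0,0.2],[0,0,0,0,0,0,0.2],[0,0,0,0,0,0,0.2],[0,0,-0.01,0,0,0,0.2],[0,0,-0.02,0,0,0,0.2],[0,0,-0.03,0,0,0,0.2],[0,0,-0.035,0,0,0,0.5],[0,0,-0.02,0,0,0,0.5],[0,0,0,0,0,0,0.5]]]}}

```text
time: 23.45
tcp_pos: [627.2, -147.1, 171.9]
eef_rot: [-2.557, -1.821, 0.002]
force: [-0.6, 0.7, 0.1]
opening: 64.2
```

```bash
python3 - <<'E'
from seg import *
st();look("wrist","w22")
E
```

```text
t23.45 tcp [ 627.2 -147.1  171.9] yaw 70.9 z [-0.003  0.001 -1.   ] F [-0.6  0.7  0.1] open 64.2 q [ 0.56  0.57 -0.6   1.66  0.36  1.03 -0.49]
```

View pics/w22.png

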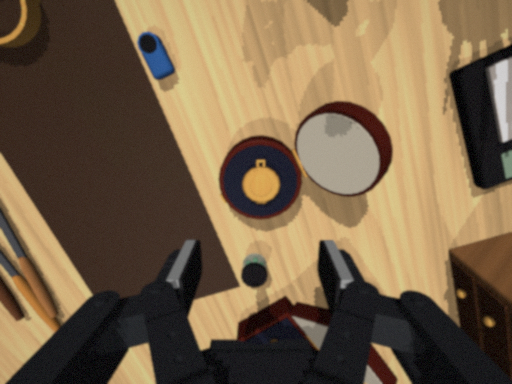

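```bash
python3 - <<'E'
from seg import *
from scipy.optimize import least_squares
for W,r,e in blobs("w22",(235,150,290,210),41,150):
    f=least_squares(lambda q:np.hypot(W[:,0]-q[0],W[:,1]-q[1])-18,r[0],loss='soft_l1',f_scale=.7); print(f.x)
pads("w22",roi=(215,130,305,225))
c,p,_=load("w22"); q=p.astype(int); m=((q.max(2)<95)&(q[...,0]-q[...,2]<70)).astype(np.uint8)[130:225,212:308]
E
```

```text
[260.6 182.8] 1188 rect c [ 628.3 -147.1] size [37.3 39.3] ang 23.7 ell [ 628.4 -147. ] [35.  42.2] 161.7
[ 628.14661627 -147.97165992]
pad px [259. 179.] [224 146  72  70] rect [ 627.2 -147.7] [71.5 70.8] 70.9 ell [ 627.5 -147.5] [70.9 71.3]
```

{"method": "drive_tool", "body": {"commands": [[[0.012,-0.014,-0.005,0,0,0,0.8],[0.025,-0.03,-0.01,0,0,0,0.8],[0.026,-0.031,-0.01,0,0,0,0.8],[0.026,-0.031,-0.01,0,0,0,0.8],[0.026,-0.031,-0.01,0,0,0,0.8],[0.026,-0.031,-0.01,0,0,0,0.8],[0.026,-0.031,-0.01,0,0,0,0.8],[0.015,-0.018,-0.005,0,0,0,0.8],[0.003,-0.004,0,0,0,6,0.8],[0,0,0,0,0,7,0.8],[0,0,0,0,0,7,0.8],[0,0,0,0,0,7,0.8],[0,0,0,0,0,7,0.8],[0,0,0,0,0,7,0.8],[0,0,0,0,0,7,0.8],[0,0,0,0,0,7,0.8],[0,0,0,0,0,7,0.8],[0,0,0,0,0,7,0.8],[0,0,0,0,0,7,0.8],[0,0,0,0,0,5,0.8]]]}}

```text
time: 25.17
tcp_pos: [461.3, 103.2, 227.8]
eef_rot: [3.113, -0.344, -0.043]
force: [-0.2, -0.1, -0.0]
opening: 76.7
```

```bash
python3 - <<'E'
from seg import *
st();look("wrist","w23");pads("w23");blobs("w23",(130,80,400,290),18,300)
E
```

```text
t25.17 tcp [461.3 103.2 227.8] yaw -12.6 z [-0.028 -0.006 -1.   ] F [-0.2 -0.1 -0. ] open 76.7 q [ 0.13  0.22 -0.55  1.99  0.13  0.99 -2.27]
pad px [168.  28.] [116   0  99  54] rect [620.9 158.9] [94.3 47.3] 73.6 ell [618.1 157.2] [ 50.  112.8]
pad px [105.  82.] [92 69 28 26] rect [584.1 238.9] [27.7 24.6] 77.3 ell [583.9 238.7] [25.2 27.9]
[168.1  89.9] 1730 rect c [551.5 160.5] size [137.2  33.1] ang 77.4 ell [563.7 195.8] [ 25.4 165.8] 174.4
[279.3 161.8] 1096 rect c [454.5  76.4] size [61.8 75.5] ang 77.0 ell [453.4  77.1] [61.8 74.2] 85.5
[277.  248.3] 13211 rect c [345.1 115.7] size [393.4 153.3] ang 76.7 ell [338.7 115.7] [164.1 382. ] 167.2
```

View pics/w23.png

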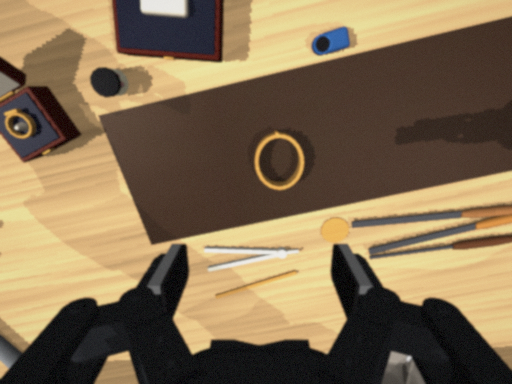

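```bash
python3 - <<'E'
from seg import *
c,p,d=load("w23"); m,h=gold(p); cv2.imwrite("pics/w23z.png",cv2.resize(p[120:205,235:325,::-1],None,fx=7,fy=7,interpolation=cv2.INTER_CUBIC))
k=cv2.inRange(h,(12,90,165),(35,255,255)); k2=np.zeros_like(k); k2[125:197,245:312]=k[125:197,245:312]
cv2.imwrite("pics/w23m.png",cv2.resize(k2[120:205,235:325],None,fx=4,fy=4,interpolation=cv2.INTER_NEAREST))
for mm in (k2,):
  cn,hi=cv2.findContours(mm,cv2.RETR_CCOMP,cv2.CHAIN_APPROX_NONE)
  for q in cn:
    if len(q)<40: continue
    W=ray(c,q[:,0,:],18)[:,:2].astype(np.float32); print(len(q),cv2.fitEllipse(W),cv2.minAreaRect(W))
ys,xs=np.nonzero(k2); W=ray(c,np.c_[xs,ys],18)[:,:2].astype(np.float32); print(cv2.fitEllipseAMS(W))
E
```

```text
147 ((453.3208923339844, 77.01788330078125), (59.14072799682617, 70.08333587646484), 84.88597106933594) ((453.2611389160156, 77.12486267089844), (68.74649047851562, 61.10307693481445), 15.917683601379395)
128 ((453.3069152832031, 77.21226501464844), (51.53912353515625, 61.99676513671875), 82.1031494140625) ((453.27728271484375, 77.48973083496094), (57.37770462036133, 55.92988967895508), 33.318389892578125)
((453.3404541015625, 77.10162353515625), (55.81194305419922, 66.51547241210938), 83.81855010986328)
```

View pics/w23z.png

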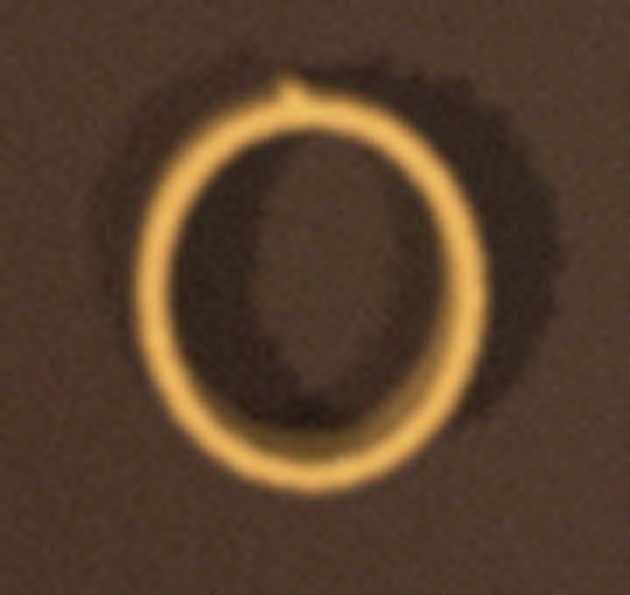

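View pics/w23m.png

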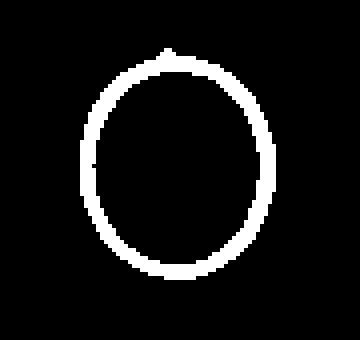

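{"method": "drive_tool", "body": {"commands": [[[0.014,-0.01,0,0,0,0,0.8],[0.025,-0.018,0,0,0,0,0.8],[0.025,-0.018,0,0,0,0,0.8],[0.012,-0.009,0,0,0,0,0.8],[0,0,0,0,0,0,0.8]]]}}

```text
time: 25.63
tcp_pos: [547.1, 139.0, 220.5]
eef_rot: [3.109, -0.335, -0.053]
force: [1.0, -0.3, 0.2]
opening: 76.7
```

```bash
python3 - <<'E'
from seg import *
go(453.3,77.1,80,-6.3);look("wrist","w24");pads("w24")
c,p,d=load("w24"); q=p.astype(int); k=((q.min(2)>150)&(q.max(2)-q.min(2)<45)).astype(np.uint8); 
n,l,s,ce=cv2.connectedComponentsWithStats(k)
for i in range(1,n):
    if s[i,4]<300: continue
    cn,_=cv2.findContours((l==i).astype(np.uint8),cv2.RETR_EXTERNAL,cv2.CHAIN_APPROX_NONE)
    W=ray(c,cn[0][:,0,:],42)[:,:2].astype(np.float32); print(ce[i],s[i],cv2.minAreaRect(W))
E
```

```text
t25.63 tcp [547.1 139.  220.5] yaw -12.3 z [-0.035 -0.011 -0.999] F [ 1.  -0.3  0.2] open 76.7 q [ 0.05  0.39 -0.52  1.79  0.21  1.06 -2.33]
tool shift mm [-73.9  77.9 144.4] turn tool z -6.0 tilt fix [ 0.94  1.88 -6.  ]
pad px [498.  35.] [483   0  29  67] rect [ 623.2 -124.7] [64.4 27.1] 5.4 ell [ 623.1 -126.8] [29.2 63.9]
pad px [222.  74.] [175  23  98 106] rect [643.9 152.4] [94.6 94.4] 73.4 ell [644.3 152.3] [109.7 110.6]
pad px [ 84. 190.] [ 51 163  62  54] rect [561.2 344.5] [52.3 52.8] 13.1 ell [561.3 344.5] [60.1 60.9]
[228.35229251   7.92977365] [ 171    0  106   21 1723] ((700.8522338867188, 135.04074096679688), (96.74950408935547, 16.066190719604492), 77.91699981689453)
[221.25920965  78.27930342] [ 200   60   44   38 1493] ((644.0087280273438, 152.78839111328125), (42.58330535888672, 32.70893859863281), 73.4098892211914)
[284.34804754 299.87096774] [242 294  89  20 589] ((349.11968994140625, 141.4893341064453), (118.96823120117188, 32.565731048583984), 76.69725036621094)
```

View pics/w24.png

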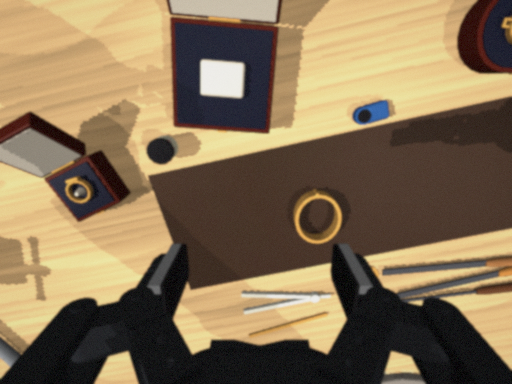

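{"method": "drive_tool", "body": {"commands": [[[-0.015,0.015,0,0.9,1.8,-3,1],[-0.025,0.025,0,0,0,-3,1],[-0.02,0.022,0,0,0,0,1],[-0.012,0.012,0.008,0,0,0,1],[-0.002,0.002,0.015,0,0,0,1],[0,0,0.025,0,0,0,1],[0,0,0.03,0,0,0,1],[0,0,0.03,0,0,0,1],[0,0,0.025,0,0,0,1],[0,0,0.012,0,0,0,1],[0,0,0,0,0,0,1],[0,0,0,0,0,0,1]]]}}

```text
time: 26.68
tcp_pos: [440.7, 62.6, 68.1]
eef_rot: [3.128, -0.142, -0.017]
force: [0.2, 0.2, -0.4]
opening: 85.6
```

```bash
python3 - <<'E'
from seg import *
go(453.3,77.1,40,-6.3);look("wrist","w25")
E
```

```text
t26.68 tcp [440.7  62.6  68.1] yaw -5.2 z [-0.011 -0.01  -1.   ] F [ 0.2  0.2 -0.4] open 85.6 q [ 0.12  0.42 -0.48  2.19  0.35  0.61 -2.27]
tool shift mm [ 11.5 -15.9  27.9] turn tool z 1.1 tilt fix [0.64 0.59 1.1 ]
```

View pics/w25.png

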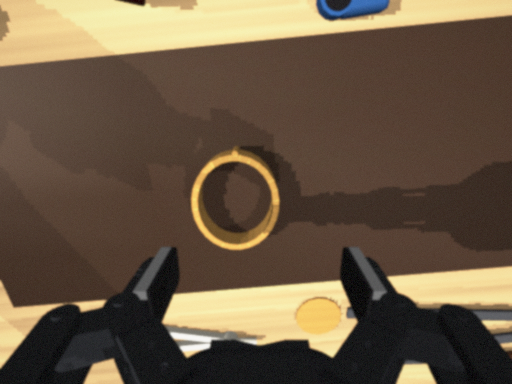

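{"method": "drive_tool", "body": {"commands": [[[0.004,-0.006,0.001,0.6,0.6,1,1],[0.004,-0.005,0.003,0,0,0,1],[0.002,-0.003,0.001,0,0,0,1],[0,0,0,0,0,0,1],[0,0,0,0,0,0,1]]]}}

```text
time: 27.15
tcp_pos: [456.0, 77.3, 67.0]
eef_rot: [-3.135, 0.173, -0.015]
force: [-0.3, -0.1, -0.3]
opening: 85.2
```

```bash
python3 - <<'E'
from seg import *
go(453.3,77.1,9,-6.3)
c,p,d=look("wrist","w26"); m,h=gold(p); k=cv2.inRange(h,(12,90,165),(35,255,255)); k2=np.zeros_like(k); k2[150:300,185:335]=k[150:300,185:335]
cn,_=cv2.findContours(k2,cv2.RETR_CCOMP,cv2.CHAIN_APPROX_NONE)
for q in cn:
    if len(q)<60: continue
    W=ray(c,q[:,0,:],18)[:,:2].astype(np.float32); print(len(q),cv2.fitEllipse(W))
E
```

```text
t27.15 tcp [456.   77.3  67. ] yaw -6.3 z [ 0.01   0.001 -1.   ] F [-0.3 -0.1 -0.3] open 85.2 q [ 0.09  0.44 -0.47  2.17  0.35  0.6  -2.32]
tool shift mm [-3.3  0.7 58. ] turn tool z -0.0 tilt fix [-0.13 -0.54 -0.  ]
256 ((453.32012939453125, 77.33472442626953), (59.28495407104492, 70.64384460449219), 85.07320404052734)
219 ((453.55126953125, 77.06202697753906), (51.58220291137695, 61.43513870239258), 80.75536346435547)
```

View pics/w26.png

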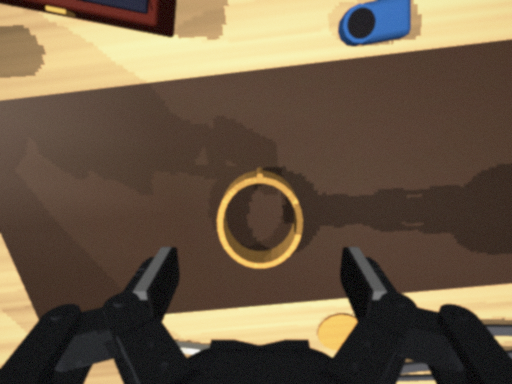

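Confirmed at (453.4, 77.2), long axis about -6°. Descending.

{"method": "drive_tool", "body": {"commands": [[[-0.002,0.0005,0.01,0,-0.5,0,1],[-0.001,0,0.016,0,0,0,1],[0,0,0.014,0,0,0,1],[0,0,0.008,0,0,0,1],[0,0,0.003,0,0,0,1],[0,0,0,0,0,0,1],[0,0,0,0,0,0,1]]]}}

```text
time: 27.78
tcp_pos: [453.1, 76.9, 12.5]
eef_rot: [-3.135, 0.173, 0.0]
force: [-0.2, 0.2, 0.6]
opening: 85.2
```

```bash
python3 - <<'E'
from seg import *
go(453.3,77.1,9,-6.3)
E
```

```text
t27.78 tcp [453.1  76.9  12.5] yaw -6.3 z [-0.     0.002 -1.   ] F [-0.2  0.2  0.6] open 85.2 q [ 0.03  0.54 -0.4   2.19  0.44  0.49 -2.39]
tool shift mm [ 0.1 -0.2  3.5] turn tool z -0.0 tilt fix [-0.13  0.01 -0.02]
```

{"method": "drive_tool", "body": {"commands": [[[0,0,0.0025,0,0,0,1],[0,0,0,0,0,0,1],[0,0,0,0,0,0,-1],[0,0,0,0,0,0,-1],[0,0,0,0,0,0,-1],[0,0,0,0,0,0,-1],[0,0,0,0,0,0,-1],[0,0,0,0,0,0,-1]]]}}

```text
time: 28.45
tcp_pos: [454.6, 77.1, 12.6]
eef_rot: [-3.134, 0.174, -0.006]
force: [0.9, -0.3, -1.0]
opening: 57.7
```

```bash
python3 - <<'E'
from seg import *
st();look("wrist","w27")
E
```

```text
t28.45 tcp [454.6  77.1  12.6] yaw -6.3 z [ 0.004  0.002 -1.   ] F [ 0.9 -0.3 -1. ] open 57.7 q [ 0.03  0.54 -0.4   2.19  0.44  0.48 -2.39]
```

View pics/w27.png

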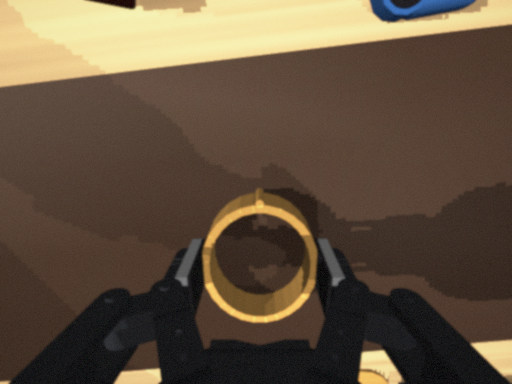

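{"method": "drive_tool", "body": {"commands": [[[0,0,-0.008,0,0,0,-1],[0,0,-0.016,0,0,0,-1],[0,0,-0.025,0,0,0,-1],[0,0,-0.025,0,0,0,-1],[0,0,-0.01,0,0,-4,-1],[0,0,-0.003,0,0,-7,-1],[0,0,0,0,0,-7,-1],[0,0,0,0,0,-7,-1],[0,0,0,0,0,-7,-1],[0,0,0,0,0,-7,-1],[0,0,0,0,0,-7,-1],[0,0,0,0,0,-7,-1],[0,0,0,0,0,-7,-1],[0,0,0,0,0,-7,-1],[0,0,0,0,0,-7,-1],[0,0,0,0,0,-4,-1],[0,0,0,0,0,0,-1],[0,0,0,0,0,0,-1]]]}}

```text
time: 30.0
tcp_pos: [452.6, 75.3, 112.1]
eef_rot: [2.507, 1.886, 0.005]
force: [0.3, 0.0, 0.6]
opening: 57.6
```

```bash
python3 - <<'E'
from seg import *
go(644,152.6,100,73.4)
E
```

```text
t30.00 tcp [452.6  75.3 112.1] yaw 73.9 z [ 0.005 -0.002 -1.   ] F [0.3 0.  0.6] open 57.6 q [ 0.41  0.44 -0.85  2.13  0.48  0.77 -1.03]
tool shift mm [127.3 162.4  12.9] turn tool z 0.5 tilt fix [0.32 0.03 0.52]
```

{"method": "drive_tool", "body": {"commands": [[[0.01,0.013,0,0.3,0,0.5,-1],[0.017,0.022,0,0,0,0,-1],[0.02,0.026,0,0,0,0,-1],[0.02,0.026,0,0,0,0,-1],[0.02,0.026,0,0,0,0,-1],[0.018,0.022,0,0,0,0,-1],[0.01,0.013,0,0,0,0,-1],[0.004,0.005,0,0,0,0,-1],[0,0,0,0,0,0,-1],[0,0,0,0,0,0,-1]]]}}

```text
time: 30.83
tcp_pos: [637.5, 143.8, 110.4]
eef_rot: [2.539, 1.843, -0.015]
force: [0.3, 0.4, -1.3]
opening: 57.5
```

```bash
python3 - <<'E'
from seg import *
go(644,152.6,75,73.4);c,p,d=look("wrist","w28")
im=p[:,:,::-1].copy(); a=np.radians(73.4); Y=np.array([np.cos(a),np.sin(a)]); X=np.array([Y[1],-Y[0]])
for hx,hy,z in ((53,53,34),(17,22,42)):
    P=[np.r_[np.array([644,152.6])+sx*hx*X+sy*hy*Y,z] for sx,sy in((1,1),(1,-1),(-1,-1),(-1,1))]
    cv2.polylines(im,[proj(c,P).round().astype(int)],True,(0,255,0),1)
cv2.imwrite("pics/w28o.png",im)
E
```

```text
t30.83 tcp [637.5 143.8 110.4] yaw 72.0 z [-0.005 -0.008 -1.   ] F [ 0.3  0.4 -1.3] open 57.5 q [ 0.19  0.7  -0.74  1.67  0.55  1.   -1.06]
tool shift mm [10.7  3.6 35.3] turn tool z -1.4 tilt fix [-0.15  0.56 -1.44]
```

View pics/w28o.png

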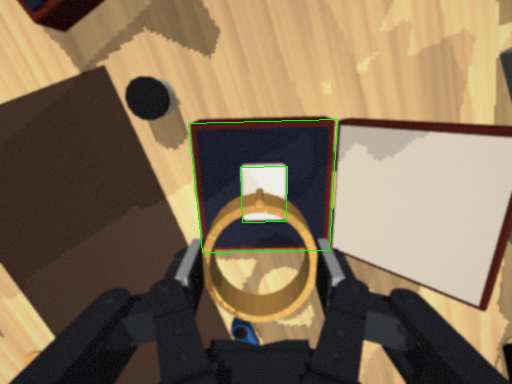

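{"method": "drive_tool", "body": {"commands": [[[0.004,0.0015,0.008,0,0.5,-1.4,-1],[0.004,0.0015,0.012,0,0,0,-1],[0.002,0.0005,0.01,0,0,0,-1],[0,0,0.004,0,0,0,-1],[0,0,0,0,0,0,-1],[0,0,0,0,0,0,-1]]]}}

```text
time: 31.38
tcp_pos: [639.4, 150.1, 71.9]
eef_rot: [-2.516, -1.878, 0.011]
force: [-0.5, -0.5, -0.4]
opening: 57.2
```

```bash
python3 - <<'E'
from seg import *
go(644,153,60,73.4);c,p,d=look("wrist","w29")
E
```

```text
t31.38 tcp [639.4 150.1  71.9] yaw 73.5 z [-0.007 -0.003 -1.   ] F [-0.5 -0.5 -0.4] open 57.2 q [ 0.17  0.75 -0.72  1.68  0.59  0.94 -1.07]
tool shift mm [ 4.2  3.6 11.8] turn tool z 0.1 tilt fix [-0.32  0.27  0.08]
```

View pics/w29.png

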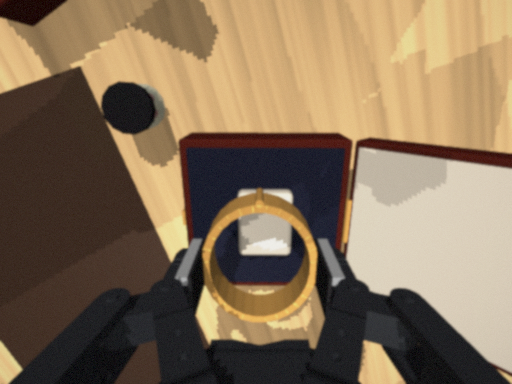

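{"method": "drive_tool", "body": {"commands": [[[0.002,0.0017,0.002,-0.3,0.3,0,-1],[0.002,0.0017,0.003,0,0,0,-1],[0.001,0,0.002,0,0,0,-1],[0,0,0,0,0,0,-1],[0,0,0,0,0,0,-1]]]}}

```text
time: 31.85
tcp_pos: [645.3, 154.3, 65.3]
eef_rot: [2.518, 1.878, 0.004]
force: [0.6, -0.1, -1.2]
opening: 57.3
```

```bash
python3 - <<'E'
from seg import *
go(644.3,154,47,73.4);c,p,d=look("wrist","w30")
E
```

```text
t31.85 tcp [645.3 154.3  65.3] yaw 73.4 z [ 0.002  0.001 -1.   ] F [ 0.6 -0.1 -1.2] open 57.3 q [ 0.16  0.77 -0.72  1.68  0.6   0.93 -1.08]
tool shift mm [-0.6 -0.9 18.3] turn tool z 0.0 tilt fix [ 0.11 -0.11  0.05]
```

View pics/w30.png

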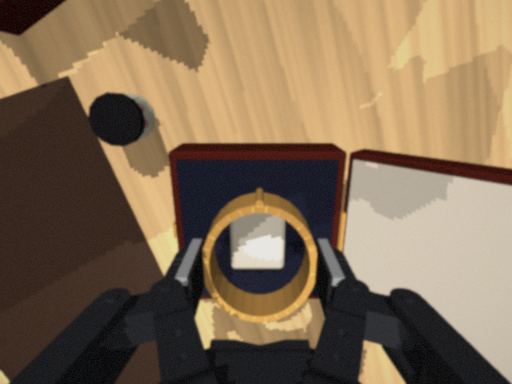

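Aligned: the pillow (258,242) is centred in the loop in the lateral direction. Lowering.

{"method": "drive_tool", "body": {"commands": [[[0,-0.0008,0.006,0,0,0,-1],[0,0,0.006,0,0,0,-1],[0,0,0.003,0,0,0,-1],[0,0,0.001,0,0,0,-1],[0,0,0,0,0,0,-1],[0,0,0,0,0,0,-1]]]}}

```text
time: 32.4
tcp_pos: [644.3, 154.4, 47.4]
eef_rot: [2.518, 1.878, 0.004]
force: [-0.1, 0.0, -0.9]
opening: 57.3
```

```bash
python3 - <<'E'
from seg import *
go(644.3,154,46.7,73.4);c,p,d=look("wrist","w31")
E
```

```text
t32.40 tcp [644.3 154.4  47.4] yaw 73.4 z [ 0.002  0.001 -1.   ] F [-0.1  0.  -0.9] open 57.3 q [ 0.15  0.79 -0.7   1.68  0.62  0.9  -1.09]
tool shift mm [-0.4  0.2  0.7] turn tool z 0.0 tilt fix [ 0.09 -0.09  0.05]
```

View pics/w31.png

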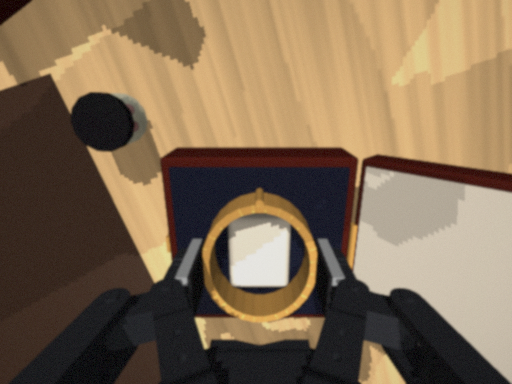

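{"method": "drive_tool", "body": {"commands": [[[0,0,0.0008,0,0,0,-1],[0,0,0,0,0,0,-1],[0,0,0,0,0,0,0.7],[0,0,0,0,0,0,0.7],[0,0,0,0,0,0,0.7],[0,0,0,0,0,0,0.7],[0,0,-0.01,0,0,0,0.7],[0,0,-0.02,0,0,0,0.7],[0,0,-0.03,0,0,0,0.7],[0,0,-0.035,0,0,0,0.7],[0,0,-0.03,0,0,0,0.7],[0,0,-0.02,0,0,0,0.7],[-0.03,0,-0.01,0,0,0,0.7],[-0.04,0,0,0,0,0,0.7],[-0.03,0,0,0,0,0,0.7],[0,0,0,0,0,0,0.7],[0,0,0,0,0,0,0.7]]]}}

```text
time: 33.87
tcp_pos: [615.0, 59.5, 218.7]
eef_rot: [2.509, 1.886, 0.015]
force: [-0.4, 1.3, 0.1]
opening: 72.8
```

```bash
python3 - <<'E'
from seg import *
st();c,p,d=look("wrist","w32");look("scene","s2");look("top","t2")
m,h=gold(p)
cv2.imwrite("pics/s2z.png",cv2.resize(cv2.imread("pics/s2.png")[130:310,40:460],None,fx=1.9,fy=1.9,interpolation=cv2.INTER_CUBIC))
E
```

```text
t33.87 tcp [615.   59.5 218.7] yaw 73.8 z [ 0.009  0.004 -1.   ] F [-0.4  1.3  0.1] open 72.8 q [ 0.41  0.53 -0.84  1.69  0.43  1.11 -0.84]
```

View pics/w32.png

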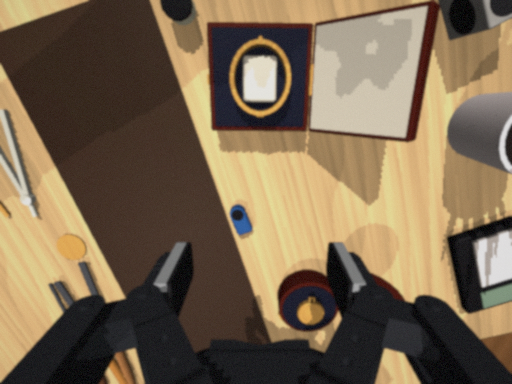

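View pics/s2z.png

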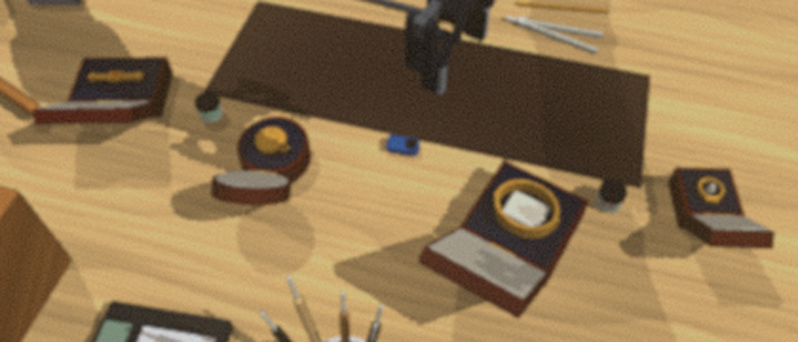

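View pics/t2.png

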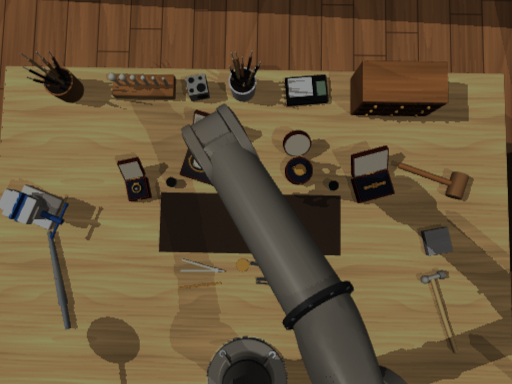

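```bash
python3 - <<'E'
from seg import *
from scipy.optimize import least_squares
print("bangle, box 644,152.6 yaw 73.4"); blobs("w32",(222,30,300,122),52,300); pads("w32",roi=(200,15,312,135))
print("ring");
for W,r,e in blobs("w15",(240,160,280,205),41,150): pass
pads("w15",roi=(215,150,300,215))
print("brooch")
for W,r,e in blobs("w6",(240,140,275,230),41,150): pass
pads("w6",roi=(214,120,305,240))
print(sense()['opening'])
E
```

```text
bangle, box 644,152.6 yaw 73.4
[260.1  76.6] 1344 rect c [644.2 152.3] size [69.2 63.1] ang 47.4 ell [644.3 152.3] [60.6 71.5] 163.1
pad px [259.  75.] [212  28  96  98] rect [644.1 152.8] [93.6 94.7] 73.7 ell [643.9 153. ] [109.6 110.8]
ring
[259.5 181.9] 414 rect c [564.5 345. ] size [30.8 27.6] ang 3.1 ell [564.1 345.3] [27.2 31.4] 96.7
pad px [258. 183.] [228 154  61  59] rect [561.1 345.5] [52.8 52.8] 13.3 ell [561.2 345.6] [60.7 61.2]
brooch
[256.6 187.1] 860 rect c [ 585.5 -374.9] size [13.6 69.2] ang 16.4 ell [ 585.4 -375.1] [12.7 73.3] 16.4
pad px [258. 182.] [221 133  76 102] rect [ 584.  -375.4] [66.5 97.9] 16.2 ell [ 584.1 -375.7] [ 75.9 118.2]
72.7501286565789
```

All four pieces measure within about 3 mm of their pad centres, with angles within 1°. The gripper is clear, so I'm handing in.

```bash
python3 -c "
from station import *
print(finish_job())"
```

```text
the job is handed in; nothing more can be done
None
```

All four pieces are in their boxes, and I handed the job in at about 34 s of the 106 s allowed. Each piece was lowered until it was within about 1 mm of its pad before release, and none was dropped.

My last camera checks, piece centre against pad centre:

| Piece | Offset from middle | Notes |
|---|---|---|
| Bangle | under 1 mm | around the pillow, about 0.5° off the hinge line |
| Locket | about 1 mm | |
| Brooch | about 1.5 mm | about 0.2° off the hinge line |
| Ring | about 2–3 mm | around the post; about 1 mm of the offset is the signet plate in the outline |

- **Not measured:** I judged level from the pictures. The jars I checked by eye in the final scene and top views, where both were standing with no visible shift.
- **Check that disagreed:** During the locket placement, two rough readings of the round box centre were 6–9 mm off. The box was partly hidden in those views. I kept the earlier clear view, and the view after release confirmed it.
- **Verdict:** `finish_job()` reported none, so I have no result beyond these checks.

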